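# Pack the grooming kit into its caddy

### The arm

A 7-joint arm with a two-finger parallel gripper is mounted at the origin on the work surface. World frame = base frame: x ahead of the robot, y to its left, z up, the work surface at z = 0. Lengths are in m, angles in rad, forces in N, time in s.
With the tool pointing down it reaches from about 0.4 to 0.85 m from the base axis. Payload 10.4 kg.
Tool frame: the origin (TCP) lies on the front face of the gripper's body, between the roots of the fingers; the fingertips stand 73 mm ahead of it and the grasp point (between the pads) lies 54 mm ahead of it; x points along the fingers, y is the direction in which the jaws open and shut, and the axes are right-handed (so a half turn about x gives the same grasp; the last joint's range is limited). The gripper opens to 85 mm and grips with 20 to 120 N. Pads are 22 mm wide; open, the fingers measure 114 mm over their backs; the gripper's body (76 mm by 85 mm) begins 54 mm behind the grasp point. The pads swing forward as they close: fully open they stand 13 mm farther back than shut.
Start: joints at [1.262, 0.332, -0.065, 1.46, 0.022, 1.35, -0.088], TCP at [0.176, -0.6, 0.304] pointing down, gripper open.
Joint ranges: [-2.6, 2.6], [-0.5, 2.12], [-1.47, 1.34], [0.16, 2.42], [-1.27, 4.41], [0.06, 2.06], [-2.6, 2.6]. Speed limits (rad/s): [2.22, 2.22, 2.79, 2.79, 3.14, 3.14, 3.14].

### API

Orientations are given as a unit quaternion [x, y, z, w].
In Python, from workcell import manip gives the robot as it stands. The module is installed in compiled form; this text tells all that it offers.
- The arm moves only by the tool arm_command, never from a script. Its argument "moves" is a list that holds one entry, the list of rows, each a list of 5 numbers: the closure, from 0 (fully open) to 1 (shut), then the shift along the tool's x, y, z in units of 25 mm (1.0 is 25 mm), then the turn about the tool's x in degrees. A call has 1 to 12 rows; each row shifts and turns the commanded pose from where the row before left it, along the tool's axes as they then stand; what a row does not reach is not made up. A row lasts 1/12 s, in which the tool goes at most 41.7 mm and 7.16 degrees, less where a joint would pass 70% of its speed; a pose out of reach is approached as far as the arm can. A call is refused whole if a number of a shift passes 1 or a number of a turn 7.16, either way. A call with a gripper value outside its range is refused whole. The fingers move at their own pace and stop on an object; "force" is the grip in N (left out, the last holds). Time passes only in rows, so rows that do not move let the fingers close. It gives the time, the measured TCP pose, the force and the opening at its end, in the units of the state.
- manip.get_obs(): the state, without advancing time (a new reading comes with each control period).
- manip.camera(name): name is "scene" or "top"; returns the picture (400x640x3 uint8, red, green, blue); there is no depth.
- manip.camera_info(name): a dict with "vfov" (degrees; the focal length in pixels is half the picture's height over the tangent of half this angle, whatever the lens; pixels are square), "cx", "cy" (the principal point, pixels), "pose" (4x4, takes a point from camera to world coordinates). Camera axes: x right, y down, z forward; pixel columns grow to the right and rows downward; lengths in m; the calibration is good to about 2 mm. A picture is of the moment at which its call begins. camera_info takes no time and is no camera call.
- manip.hand_in(): hands the job in, once; it reports no verdict.
Trained networks look in the newest picture that a camera, given by its name, has taken for a name from the list of things; names that differ only in an ending like _2 or _b are one class to them, and where a whole thing is asked for, a point or a joint stands for the part that bears it (a point fixed in the world has none). Each returns a list of dicts, best first, with "confidence" (0 to 1); they miss things now and then, are a little off and sometimes report something else, mostly with a low value. They report only what shows in the picture. A call takes as long as a camera call.
- manip.regions_of(query, camera): "mask" (400x640 bool, what is visible of it) and "rect" ([left, top, right, bottom] in pixels, round what is visible of it).
- manip.pinpoint(query, camera): "pixel" ([row, column] in pixels: a listed point, or the origin of a listed thing).
The state is a dict: "clock": time; "joint_pos": joint angles; "joint_velocities": joint speeds; "tau": joint torques, N m; "position": TCP position; "ee_rot": TCP orientation; "ft_force": force on the tool from outside, world axes, zero at the start; "torque": the same for the moment, N m; "grip_width": opening from 0.0 (shut) to 1.0 (fully open).
Only numpy, scipy, OpenCV 4.12 (cv2) and the standard library are available. Lean on these libraries where they do the work, as an engineer would, in place of code of your own. Each camera call takes 0.05 s, during which the arm holds its last target.

### The job

Put the grooming kit away in the caddy on the dresser: stand the wide scoop in the square bay, nest the small scoop upright inside it with its handle pointing the opposite way from the wide one's, lay the round-ended tweezers case flat in the long bay, and stand the orange hair tie holder in the round bay. The steel cup without a handle, the square-cornered tin and the glass tumbler do not belong to the kit: leave them where they are.

Things in the scene. Friction and masses are not known exactly. Their poses are not given: they have to be found in the camera images.
- wide_scoop: Wide stainless steel scoop: open round cup 56 mm across, 30 mm high (wall 2, floor 3 mm) with one flat straight handle 14 mm wide, 4 mm thick, its underside 23 mm above the cup's underside, reaching 68 mm from the cup's axis. Origin: centre of the cup's underside; +x along the handle, z up.
- small_scoop: Small, taller stainless steel scoop: open round cup 36 mm across, 48 mm high (wall 2 mm) with one flat handle 12 mm wide, 4 mm thick, its underside 41 mm up, its end 70 mm from the cup's axis. Origin: level with the underside, at the middle of the scoop's length, so the cup's axis is at x = -26 mm; +x along the handle, z up. Nested, it has 8 mm to spare and stands 21 mm above the wide rim.
- tweezers_case: Closed stainless steel tweezers case, lying flat: slim bar 100 mm long, 24 mm wide, 22 mm high with fully rounded (half-round) ends. Origin: centre of the underside; x along its length, z up.
- tie_holder: Orange silicone hair tie holder standing upright: round foot 40 mm across and 8 mm high, round post 24 mm across above it from 11 mm up, 46 mm high in all. Origin: centre of the underside; z up. It stays upright.
- plain_cup: Look-alike that stays: a stainless steel cup like the wide scoop's (56 mm across, 30 mm high) but with no handle. Origin: centre of the underside, z up.
- square_tin: Look-alike that stays: a closed stainless steel tin with square corners, shorter and broader than the tweezers case: 70 mm (x) by 36 mm (y), 22 mm high. Origin: centre of the underside.
- tumbler: Bystander that stays: empty clear glass tumbler, 58 mm across at the foot, 68 mm at the rim, 95 mm high. Origin: centre of the underside, z up.
- square_bay: White square bay fixed in a low wooden caddy (290 x 150 mm, mid dresser; three bays in a row along its length, 90 mm apart, in any order): 82 mm square outside, 76 mm inside. Origin: centre of its underside, 6 mm above the dresser top; inner floor 3 mm, rim 14 mm above the origin. x along the row of bays, z up.
- long_bay: White long narrow bay, fixed in the same caddy: 130 x 52 mm outside, 124 x 46 mm inside. Origin: centre of its underside, 6 mm above the dresser top; inner floor 3 mm and rim 14 mm above the origin. x along its length, which lies across the row of bays; z up.
- round_bay: White round bay, fixed in the same caddy: 66 mm across outside, 60 mm inside. Origin: centre of its underside, 6 mm above the dresser top; inner floor 3 mm and rim 14 mm above the origin. z up.

How it is judged:
By the outcome, as a careful person would: the job done as asked, in the order asked, and still so for the second after the job is handed in, with the robot touching nothing.
It also fails if it takes over 104 s, if anything falls off the work surface, if the arm or the gripper's body presses on something with over 40 N, if the wrist force passes 120 N, or if a joint passes its speed limit or range.

## Working session

There is one attempt and no reset: what is moved stays moved. The work goes in short steps, Python scripts to look and compute and a tool call to move; the robot and the scene stay as the last step left them, time stands still between calls to the robot, and variables do not carry over. Pictures are saved under pics/ and viewed, and the job is handed in when it is done.

Besides the shell and the picture viewer there is one more tool, called after ">>>" as name(argument=value, ...), one argument or row to a line, values as JSON. arm_command: Moves the arm, as the interface text tells. Its arguments: {"type":"object","properties":{"moves":{"type":"array","items":{"type":"array","items":{"type":"array","items":{"type":"number"}}}},"force":{"type":"number"}},"required":["moves"]}

```bash
mkdir -p pics; ls; python3 - <<'E'
from workcell import manip
import cv2,numpy as np
o=manip.get_obs()
for k,v in o.items(): print(k,np.round(v,4))
for c in ("scene","top"):
    im=manip.camera(c); cv2.imwrite(f"pics/{c}0.png",im[:,:,::-1]); i=manip.camera_info(c); print(c,i)
E
```

```text
pics
clock 0.0
joint_pos [ 1.2624  0.3329 -0.0647  1.4609  0.0216  1.3499 -0.0885]
joint_velocities [-0.0001 -0.0009 -0.0012  0.0004  0.0003  0.0005  0.0002]
tau [ 8.00000e-04 -6.25455e+01  4.95000e-02 -3.91598e+01  1.63000e-02
  1.00000e-02  0.00000e+00]
position [ 0.1761 -0.5994  0.3031]
ee_rot [-0.6998 -0.1012  0.7    -0.1002]
ft_force [-0.0219 -0.0411  0.1499]
torque [-0.0497  0.0071 -0.0581]
grip_width 0.9974
scene {'vfov': 53.84816607425962, 'cx': 324.5685223012892, 'cy': 198.6077788368038, 'pose': array([[ 0.13687945,  0.53377619, -0.83447408,  1.25536777],
       [ 0.99029406, -0.09424563,  0.10215397, -0.08490945],
       [-0.02411818, -0.84035751, -0.54149568,  0.50155236],
       [ 0.        ,  0.        ,  0.        ,  1.        ]])}
top {'vfov': 55.45549066742582, 'cx': 325.97069167716506, 'cy': 199.75251670116074, 'pose': array([[-0.01010821, -0.98950268,  0.14416054,  0.42784169],
       [-0.99990811,  0.00869991, -0.010396  ,  0.00726002],
       [ 0.00903269, -0.14425238, -0.9894997 ,  0.94279335],
       [ 0.        ,  0.        ,  0.        ,  1.        ]])}
```

View pics/scene0.png

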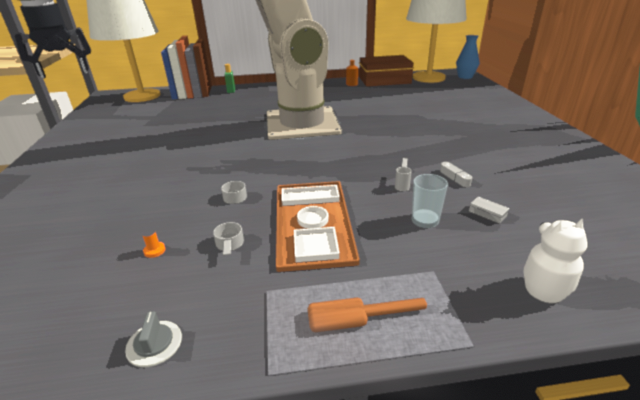

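View pics/top0.png

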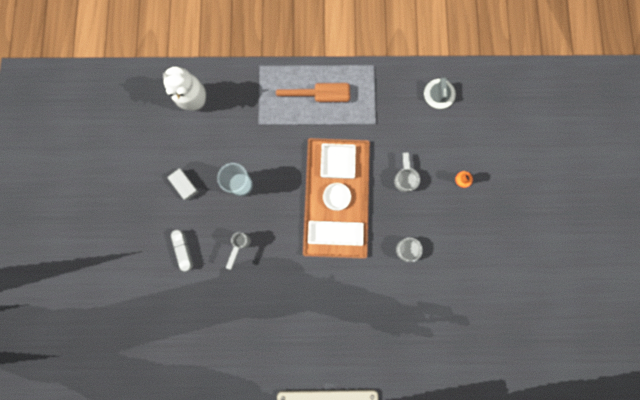

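The top view shows the caddy at columns 305-370, rows 138-258, with the square bay at the far end, the round bay in the middle and the long bay nearest the robot. The wide scoop is at about (407,180), the plain cup at (409,249), the tie holder at (464,179), the small scoop at (240,240), the case at (181,250), the tin at (183,184) and the tumbler at (235,180).

```bash
cat > h.py <<'E'
from workcell import manip
import cv2,numpy as np
H={'wide_scoop':0,'small_scoop':0,'tweezers_case':0,'tie_holder':0,'plain_cup':0,'square_tin':0,'tumbler':0,'square_bay':.006,'long_bay':.006,'round_bay':.006}
def f(c): return 200/np.tan(np.radians(c['vfov']/2))
def p2w(cam,col,row,z):
    c=manip.camera_info(cam);F=f(c);d=c['pose'][:3,:3]@np.array([(col-c['cx'])/F,(row-c['cy'])/F,1]);o=c['pose'][:3,3]
    return o+d*(z-o[2])/d[2]
def w2p(cam,p):
    c=manip.camera_info(cam);F=f(c);T=c['pose'];q=(np.atleast_2d(p)-T[:3,3])@T[:3,:3]
    return np.c_[q[:,0]/q[:,2]*F+c['cx'],q[:,1]/q[:,2]*F+c['cy']]
E
python3 - <<'E'
from h import *
np.set_printoptions(precision=4,suppress=True)
for cam in('top','scene'):
    manip.camera(cam)
    for n,z in H.items():
        r=manip.pinpoint(n,cam)[:2]; g=manip.regions_of(n,cam)[:2]
        print(cam,n,[(round(a['confidence'],2),np.round(a['pixel'],1),p2w(cam,a['pixel'][1],a['pixel'][0],z)[:2]) for a in r],[(round(a['confidence'],2),a['rect'],int(a['mask'].sum())) for a in g])
        if g: np.save(f'm_{cam}_{n}.npy',g[0]['mask'])
E
```

```text
top wide_scoop [(0.97, array([179.8, 402. ]), array([ 0.6145, -0.1954]))] [(0.77, [389.9, 149.1, 416.1, 193.7], 588)]
top small_scoop [(0.85, array([247.3, 238.4]), array([0.4492, 0.2135]))] [(0.73, [225.3, 229.5, 249.8, 266.0], 395)]
top tweezers_case [(0.83, array([252.1, 182.1]), array([0.4389, 0.3507]))] [(0.93, [171.6, 231.1, 194.9, 271.7], 520), (0.54, [457.7, 171.2, 470.3, 193.2], 216)]
top tie_holder [(0.52, array([177.4, 463.8]), array([ 0.6194, -0.3525]))] [(0.48, [456.9, 169.7, 470.2, 191.0], 208)]
top plain_cup [(0.64, array([248.3, 406.6]), array([ 0.4426, -0.2   ]))] [(0.82, [395.4, 239.3, 420.4, 260.1], 470)]
top square_tin [(0.84, array([182.9, 182.8]), array([0.6111, 0.3565]))] [(0.84, [167.9, 171.7, 198.2, 201.5], 481)]
top tumbler [(0.64, array([184.3, 240.5]), array([0.6063, 0.2118]))] [(0.6, [214.7, 165.6, 253.5, 193.9], 885), (0.39, [456.5, 168.5, 470.8, 188.3], 187)]
top square_bay [(0.72, array([161.7, 337.3]), array([ 0.6612, -0.0322]))] [(0.64, [320.8, 145.8, 353.7, 176.8], 1065)]
top long_bay [(0.79, array([233.2, 335.2]), array([ 0.4811, -0.0244])), (0.41,
[... 976 characters left out ...]
6], 475)]
scene square_tin [(0.8, array([214.8, 487.2]), array([0.6083, 0.3492]))] [(0.66, [469.2, 200.1, 508.0, 225.6], 624)]
scene tumbler [(0.76, array([219.5, 422.9]), array([0.6014, 0.2068]))] [(0.96, [413.6, 172.9, 451.3, 229.3], 1523)]
scene square_bay [(0.7, array([242.5, 312.7]), array([ 0.6468, -0.0366]))] [(0.67, [291.4, 223.8, 341.1, 263.4], 1345), (0.33, [143.9, 234.1, 164.3, 256.2], 411)]
scene long_bay [(0.71, array([197.8, 309.6]), array([ 0.4822, -0.0254])), (0.16, array([242.5, 314.5]), array([ 0.6474, -0.0331]))] [(0.87, [283.3, 183.9, 340.7, 206.8], 987)]
scene round_bay [(0.73, array([218.2, 312.1]), array([ 0.5644, -0.0287]))] [(0.79, [297.8, 205.2, 325.2, 229.0], 533)]
```

```bash
cat >> h.py <<'E'
def circ(r,z,n=40,cx=0,cy=0):
    t=np.linspace(0,2*np.pi,n+1);return np.c_[cx+r*np.cos(t),cy+r*np.sin(t),0*t+z]
def rect(a,b,z,cx=0): return np.array([[cx+s*a/2,t*b/2,z] for s,t in((1,1),(1,-1),(-1,-1),(-1,1),(1,1))])
def stad(l,w,z):
    t=np.linspace(-np.pi/2,np.pi/2,12);r=w/2;c=np.c_[(l/2-r)+r*np.cos(t),r*np.sin(t),0*t+z];d=c*[-1,-1,1];return np.r_[c,d,c[:1]]
M={'wide_scoop':[circ(.028,0),circ(.028,.03),rect(.04,.014,.027,.048)],
'small_scoop':[circ(.018,0,cx=-.026),circ(.018,.048,cx=-.026),rect(.052,.012,.045,.018)],
'tweezers_case':[stad(.1,.024,0),stad(.1,.024,.022)],
'tie_holder':[circ(.02,0),circ(.02,.008),circ(.012,.046)],
'plain_cup':[circ(.028,0),circ(.028,.03)],'square_tin':[rect(.07,.036,0),rect(.07,.036,.022)],
'tumbler':[circ(.029,0),circ(.034,.095)],
'square_bay':[rect(.082,.082,.014),rect(.076,.076,.014)],'long_bay':[rect(.13,.052,.014),rect(.124,.046,.014)],'round_bay':[circ(.033,.014),circ(.03,.014)]}
def place(n,x,y,yaw,z=None):
    z=H[n] if z is None else z
    R=np.array([[np.cos(yaw),-np.sin(yaw),0],[np.sin(yaw),np.cos(yaw),0],[0,0,1]])
    return [l@R.T+[x,y,z] for l in M[n]]
def overlay(cam,poses,box,s,fn,im=None):
    im=manip.camera(cam) if im is None else im
    x0,y0,x1,y1=box;c=cv2.resize(np.ascontiguousarray(im[y0:y1,x0:x1,::-1]),None,fx=s,fy=s,interpolation=cv2.INTER_CUBIC)
    for n,p in poses.items():
        for l in place(n,*p):
            q=(w2p(cam,l)-[x0,y0]+.5)*s
            cv2.polylines(c,[np.int32(q.round())],False,(0,255,0),1)
    cv2.imwrite(fn,c)
E
cat > poses.py <<'E'
P={'wide_scoop':(.612,-.200,.05),'small_scoop':(.443,.214,2.9),'tweezers_case':(.442,.346,.3),'tie_holder':(.616,-.349,0),'plain_cup':(.447,-.202,0),'square_tin':(.61,.353,.7),'tumbler':(.604,.209,0),'square_bay':(.656,-.034,0),'round_bay':(.57,-.031,0),'long_bay':(.482,-.025,1.57)}
E
python3 - <<'E'
from h import *
from poses import P
it=manip.camera('top');cv2.imwrite('pics/t_raw.png',it[:,:,::-1]);overlay('top',P,(290,130,490,270),4,'pics/tA.png',it);overlay('top',P,(150,150,290,280),5,'pics/tB.png',it)
it=manip.camera('scene');overlay('scene',P,(130,160,360,280),3,'pics/sA.png',it)
overlay('scene',P,(380,150,520,240),5,'pics/sB.png',it)
E
```

```text
(no output)
```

View pics/tA.png

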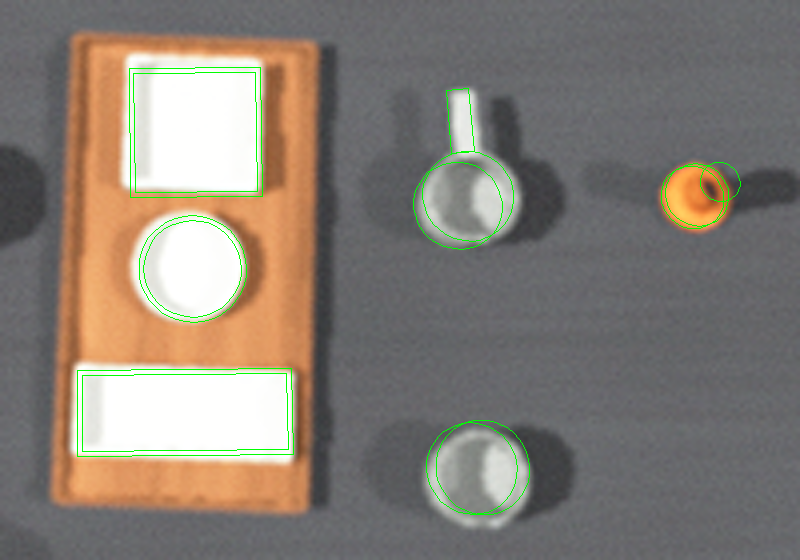

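View pics/tB.png

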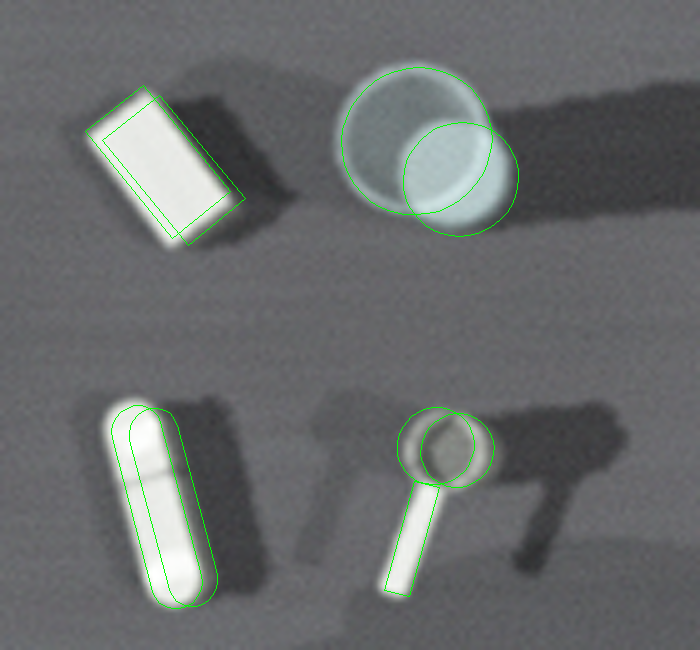

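View pics/sA.png

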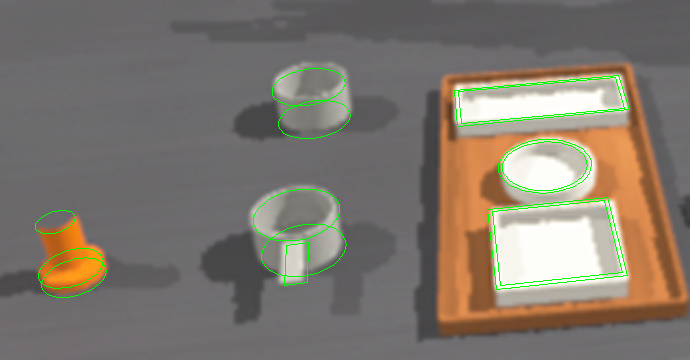

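View pics/sB.png

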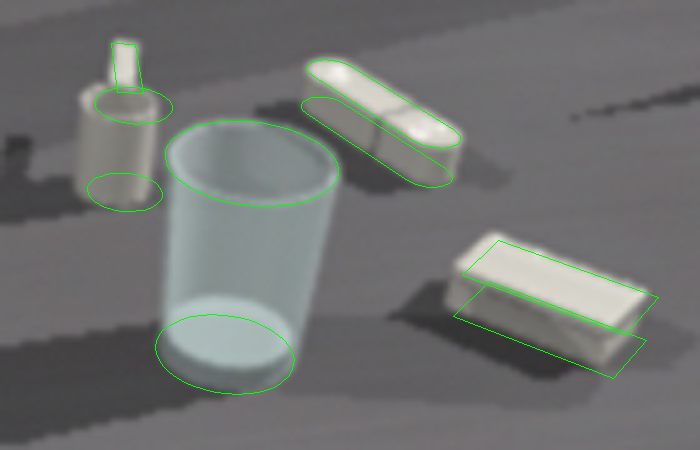

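The wireframes show offsets of up to about 1 cm that differ between the views. I'll segment the objects myself and fit silhouettes, including a check for lens or calibration error.

```bash
cat > seg.py <<'E'
from h import *
from poses import P
np.set_printoptions(precision=4,suppress=True)
# solids as list of (lower poly, upper poly) convex prisms
def prism(p,z0,z1):
    a=p.copy();a[:,2]=z0;b=p.copy();b[:,2]=z1;return np.r_[a,b]
S={'wide_scoop':[prism(circ(.028,0),0,.03),prism(rect(.045,.014,0,.0455),.023,.027)],
'small_scoop':[prism(circ(.018,0,cx=-.026),0,.048),prism(rect(.06,.012,0,.014),.041,.045)],
'tweezers_case':[prism(stad(.1,.024,0),0,.022)],'tie_holder':[prism(circ(.02,0),0,.008),prism(circ(.012,0),.008,.046)],
'plain_cup':[prism(circ(.028,0),0,.03)],'square_tin':[prism(rect(.07,.036,0),0,.022)],
'tumbler':[np.r_[circ(.029,0),circ(.034,.095)]],
'square_bay':[prism(rect(.082,.082,0),.003,.014)],'long_bay':[prism(rect(.13,.052,0),.003,.014)],'round_bay':[prism(circ(.033,0),.003,.014)]}
def seg(im,n,cam,pose,pad=14):
    g=im.astype(int);mx=g.max(2);mn=g.min(2);sat=(mx-mn)
    pts=np.vstack([w2p(cam,l) for l in place(n,*pose)]);x0,y0=(pts.min(0)-pad).astype(int);x1,y1=(pts.max(0)+pad).astype(int)
    if n=='tie_holder': m=(g[:,:,0]-g[:,:,2]>60)
    elif 'bay' in n: m=(mn>150)&(sat<60)
    else: m=(mn>THR[cam])&(sat<60)
    w=np.zeros(m.shape,np.uint8);w[y0:y1,x0:x1]=m[y0:y1,x0:x1]
    w=cv2.morphologyEx(w,cv2.MORPH_CLOSE,np.ones((3,3),np.uint8))
    cs,_=cv2.findContours(w,cv2.RETR_EXTERNAL,cv2.CHAIN_APPROX_NONE)
    o=np.zeros_like(w)
    if cs: cv2.drawContours(o,[max(cs,key=cv2.contourArea)],-1,1,-1)
    return o
THR={'top':118,'scene':118}
K=8
def sil(cam,n,x,y,yaw,z=0,off=(0,0)):
    R=np.array([[np.cos(yaw),-np.sin(yaw),0],[np.sin(yaw),np.cos(yaw),0],[0,0,1]])
    o=np.zeros((400*4,640*4),np.uint8)
    for s in S[n]:
        q=w2p(cam,s@R.T+[x,y,H[n]+z])+off
        h=cv2.convexHull(((q+.5)*4).astype(np.float32)).reshape(-1,2)
        cv2.fillConvexPoly(o,np.int32((h*16).round()),255,shift=4)
    return o
E
cat > fit.py <<'E'
from seg import *
from scipy.optimize import minimize
import sys
ims={c:manip.camera(c) for c in('top','scene')}
res={}
for n,p in P.items():
    for cam in ims:
        m=seg(ims[cam],n,cam,p).astype(float)
        if m.sum()<40: print(n,cam,'noseg');continue
        ys,xs=np.nonzero(m);a,b,c,d=max(xs.min()-25,0),xs.max()+25,max(ys.min()-25,0),ys.max()+25
        B=lambda u:cv2.GaussianBlur(u,(0,0),1.5)
        t=B(m)[c:d,a:b]
        def cost(v):
            s=cv2.resize(sil(cam,n,*(v*[.01,.01,.2]+p)),(640,400),interpolation=cv2.INTER_AREA)/255.
            return ((B(s)[c:d,a:b]-t)**2).sum()
        r=minimize(cost,np.zeros(3),method='Nelder-Mead',options=dict(initial_simplex=[[0,0,0],[1,0,0],[0,1,0],[0,0,1]],xatol=.01,fatol=.01))
        v=r.x*[.01,.01,.2]+p
        print(n,cam,v,'cost %.1f of %d'%(r.fun,m.sum()))
        res[n,cam]=v
import pickle;pickle.dump(res,open('fit.pkl','wb'))
for cam in ims:
    o=ims[cam][:,:,::-1].copy()
    for n in P:
        m=seg(ims[cam],n,cam,P[n]); cs,_=cv2.findContours(m,cv2.RETR_EXTERNAL,cv2.CHAIN_APPROX_NONE); cv2.drawContours(o,cs,-1,(0,0,255),1)
    cv2.imwrite(f'pics/seg_{cam}.png',cv2.resize(o[130:290,130:530],None,fx=2,fy=2,interpolation=cv2.INTER_NEAREST))
E
python3 fit.py
```

```text
wide_scoop top [ 0.6127 -0.2028  0.0383] cost 8.7 of 628
wide_scoop scene [ 0.606  -0.2022  0.0275] cost 3.1 of 784
small_scoop top [0.4412 0.2146 2.8444] cost 12.3 of 405
small_scoop scene [0.4356 0.2143 2.8516] cost 355.6 of 820
tweezers_case top [0.4435 0.3516 0.2995] cost 5.2 of 522
tweezers_case scene [ 0.4909  0.4538 -2.1889] cost 453.4 of 527
tie_holder top [ 0.6133 -0.3469  0.1115] cost 7.9 of 243
tie_holder scene [ 0.6156 -0.3474  0.1015] cost 35.4 of 415
plain_cup top [ 0.4402 -0.2012  0.1084] cost 3.2 of 527
plain_cup scene [ 0.4323 -0.2009  0.1803] cost 22.4 of 461
square_tin top [0.608  0.3564 0.6405] cost 1.9 of 498
square_tin scene [0.5954 0.3581 0.6727] cost 72.6 of 500
tumbler top [ 0.6073  0.2129 -0.0545] cost 5.2 of 876
tumbler scene [0.5963 0.2135 0.2642] cost 370.3 of 1905
square_bay top [ 0.6624 -0.0326 -0.0483] cost 10.2 of 1182
square_bay scene [ 0.6568 -0.0327 -0.045 ] cost 419.9 of 1871
round_bay top [ 0.5721 -0.0284  0.094 ] cost 3.8 of 622
round_bay scene [ 0.5933 -0.0296 -0.1444] cost 259.2 of 957
long_bay top [ 0.482  -0.0241  1.523 ] cost 16.0 of 1289
long_bay scene [ 0.4803 -0.0244  1.5248] cost 1.7 of 926
```

```bash
cat >> h.py <<'E'
from scipy.spatial.transform import Rotation as Ro
def go(x,y,z,jaw=None):
    """print rows from current measured pose to target TCP; jaw=yaw of the jaw line"""
    o=manip.get_obs();R=Ro.from_quat(o['ee_rot']).as_matrix();p=np.array(o['position'])
    d=R.T@(np.array([x,y,z])-p)/.025
    j=np.arctan2(R[1,1],R[0,1]);print('t %.2f pos'%o['clock'],p.round(4),'jaw yaw %.3f'%j,'down',R[:,0].round(3),'grip %.3f'%o['grip_width'],'F',np.round(o['ft_force'],1),'j',np.round(o['joint_pos'],2))
    print('tool shift units',d.round(2),'R',R.round(3).tolist())
    if jaw is not None:
        t=(jaw-j+np.pi/2)%np.pi-np.pi/2;print('turn about tool x deg %.1f (world yaw change %.1f)'%(-np.degrees(t) if R[2,0]<0 else np.degrees(t),np.degrees(t)))
E
python3 - <<'E'
from h import *
go(.6125,-.2028,.25,.036+np.pi/2)
E
```

```text
t 2.40 pos [ 0.1762 -0.5997  0.3039] jaw yaw -1.285 down [ 0. -0. -1.] grip 1.000 F [ 0.2 -0.4  0.6] j [ 1.26  0.33 -0.06  1.46  0.02  1.35 -0.09]
tool shift units [  2.16 -10.31 -21.22] R [[0.0, 0.282, -0.959], [-0.0, -0.959, -0.282], [-1.0, 0.0, 0.0]]
turn about tool x deg 14.3 (world yaw change -14.3)
```

View pics/seg_top.png

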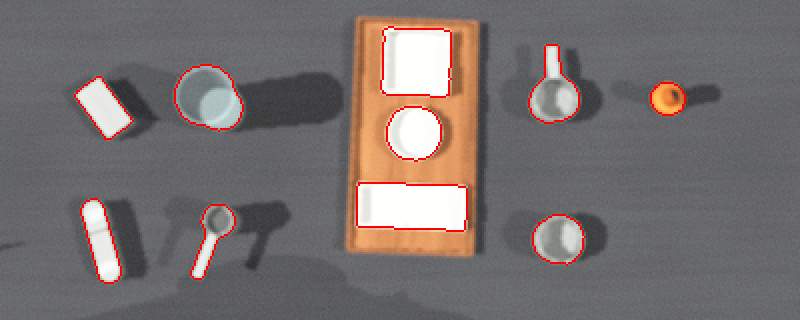

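>>> arm_command(
  moves=[
    [[0, 0, 0, 0, 7.15], [0, 0, 0, 0, 7.15], [0, 0, -0.85, -1, 0], [0, 0, -0.85, -1, 0], [0, 0, -0.85, -1, 0], [0, 0, -0.85, -1, 0], [0, 0, -0.85, -1, 0], [0, 0, -0.85, -1, 0], [0, 0, -0.85, -1, 0], [0, 0, -0.85, -1, 0], [0, 0, -0.85, -1, 0], [0, 0, -0.85, -1, 0]],
  ],
  force=40,
)

```text
clock: 3.4
position: [0.4193, -0.377, 0.3042]
ee_rot: [0.707, 0.013, -0.707, 0.013]
ft_force: [1.5, -0.9, -0.3]
grip_width: 1.001
```

```bash
python3 - <<'E'
from h import *
go(.6125,-.2028,.2,.036+np.pi/2)
E
```

```text
t 3.40 pos [ 0.4193 -0.377   0.3042] jaw yaw -1.535 down [ 0. -0. -1.] grip 1.001 F [ 1.5 -0.9 -0.3] j [ 0.86  0.21 -0.24  1.62  0.05  1.32 -0.92]
tool shift units [ 4.17 -6.69 -7.97] R [[0.0, 0.036, -0.999], [-0.0, -0.999, -0.036], [-1.0, 0.0, -0.0]]
turn about tool x deg 0.0 (world yaw change -0.0)
```

>>> arm_command(
  moves=[
    [[0, 0.5, -0.8, -1, 0], [0, 0.5, -0.8, -1, 0], [0, 0.5, -0.8, -1, 0], [0, 0.5, -0.8, -1, 0], [0, 0.5, -0.8, -1, 0], [0, 0.5, -0.8, -1, 0], [0, 0.5, -0.8, -1, 0], [0, 0.5, -0.8, -0.5, 0], [0, 0, 0, 0, 0], [0, 0, 0, 0, 0]],
  ],
)

```text
clock: 4.23
position: [0.6003, -0.2097, 0.2029]
ee_rot: [-0.706, -0.014, 0.707, -0.013]
ft_force: [-0.1, 0.2, -0.0]
grip_width: 0.996
```

```bash
python3 - <<'E'
from h import *
from poses import P
go(.6125,-.2028,.085,.036+np.pi/2)
cv2.imwrite('pics/c1.png',cv2.resize(manip.camera('scene')[130:290,130:400,::-1],None,fx=2.8,fy=2.8))
it=manip.camera('top');cv2.imwrite('pics/c1t.png',cv2.resize(it[120:280,290:500,::-1],None,fx=3.5,fy=3.5))
E
```

```text
t 4.23 pos [ 0.6003 -0.2097  0.2029] jaw yaw -1.531 down [-0.001  0.001 -1.   ] grip 0.996 F [-0.1  0.2 -0. ] j [ 0.53  0.45 -0.34  1.54  0.16  1.18 -1.38]
tool shift units [ 4.72 -0.25 -0.51] R [[-0.001, 0.039, -0.999], [0.001, -0.999, -0.039], [-1.0, -0.001, 0.001]]
turn about tool x deg 0.2 (world yaw change -0.2)
```

View pics/c1.png

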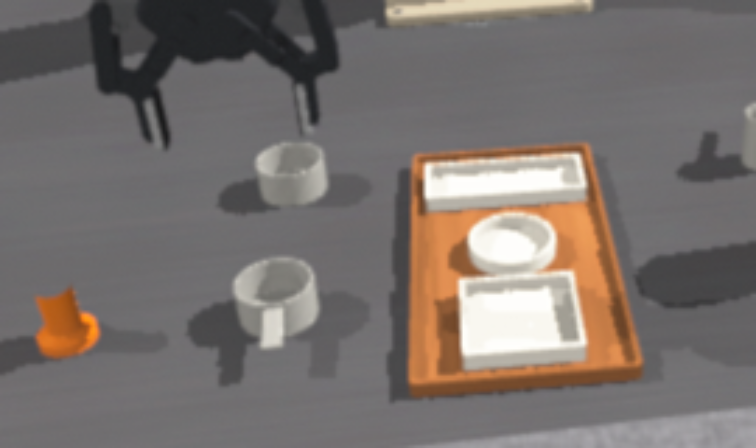

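View pics/c1t.png

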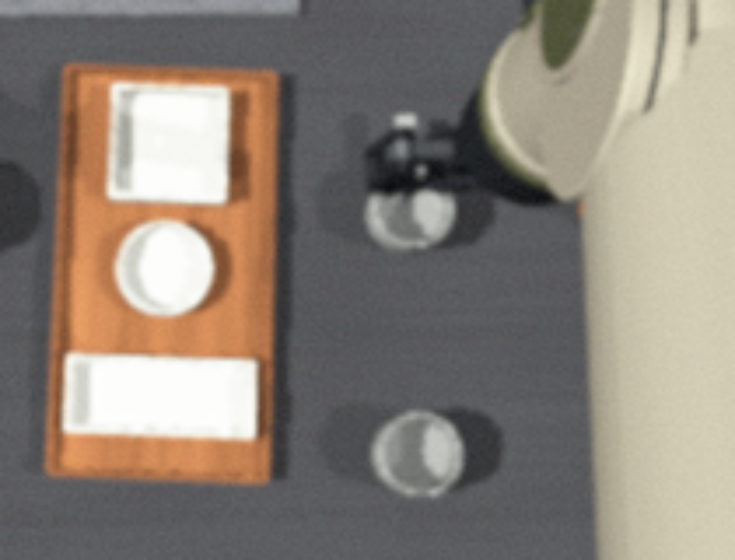

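>>> arm_command(
  moves=[
    [[0, 0, -0.25, -0.5, 0], [0, 0.8, 0, 0, 0], [0, 0.8, 0, 0, 0], [0, 0.8, 0, 0, 0], [0, 0.8, 0, 0, 0], [0, 0.7, 0, 0, 0], [0, 0, 0, 0, 0], [0, 0, 0, 0, 0]],
  ],
)

```text
clock: 5.0
position: [0.6115, -0.2063, 0.1067]
ee_rot: [-0.707, -0.012, 0.707, -0.012]
ft_force: [-0.5, -0.0, 1.1]
grip_width: 1.001
```

```bash
python3 - <<'E'
from h import *
go(.6125,-.2028,.085,.036+np.pi/2)
cv2.imwrite('pics/c2.png',cv2.resize(manip.camera('scene')[130:290,130:330,::-1],None,fx=3.5,fy=3.5,interpolation=cv2.INTER_CUBIC))
E
```

```text
t 5.00 pos [ 0.6115 -0.2063  0.1067] jaw yaw -1.537 down [-0.001 -0.    -1.   ] grip 1.001 F [-0.5 -0.   1.1] j [ 0.5   0.57 -0.33  1.58  0.2   1.02 -1.42]
tool shift units [ 0.87 -0.14 -0.04] R [[-0.001, 0.034, -0.999], [-0.0, -0.999, -0.034], [-1.0, 0.0, 0.001]]
turn about tool x deg -0.1 (world yaw change 0.1)
```

View pics/c2.png

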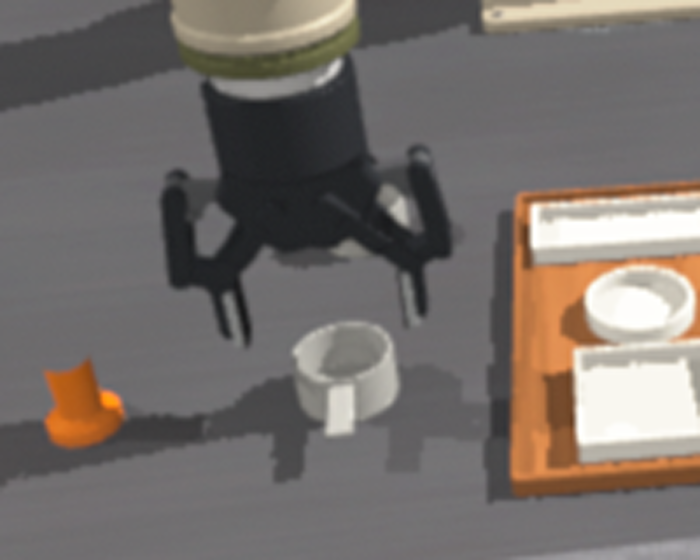

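```bash
python3 - <<'E'
from h import *
for z in(.034,.047): print(z,w2p('scene',[[.6115,-.2063-.0425,z],[.6115,-.2063+.0425,z]]))
print(w2p('scene',[[.6115,-.2063-.05,.06],[.6115,-.2063+.05,.06]]))
print(w2p('scene',circ(.028,.03,4)+[.6125,-.2028,0]))
E
```

```text
0.034 [[202.84314279 231.52646951]
 [246.56194263 227.12901633]]
0.047 [[201.56445535 226.21723767]
 [245.69448974 221.83931697]]
[[196.28232441 221.19882823]
 [248.69364773 216.07297843]]
[[225.88760873 239.83316809]
 [241.21862904 229.60316721]
 [227.87080869 222.77713775]
 [212.49384613 232.50670869]
 [225.88760873 239.83316809]]
```

>>> arm_command(
  moves=[
    [[0, 0.6, -0.15, 0, 0], [0, 0.4, 0, 0, 0], [0, 0, 0, 0, 0], [0.5, 0, 0, 0, 0], [0.5, 0, 0, 0, 0], [0.5, 0, 0, 0, 0], [0.5, 0, 0, 0, 0], [0.5, 0, 0, 0, 0], [0.5, 0, 0, 0, 0], [0.5, 0, 0, 0, 0]],
  ],
  force=40,
)

```text
clock: 5.88
position: [0.6126, -0.2015, 0.0829]
ee_rot: [0.708, 0.012, -0.706, 0.013]
ft_force: [-1.0, -0.0, 5.1]
grip_width: 0.643
```

```bash
python3 - <<'E'
from h import *
go(.6125,-.2028,.2)
cv2.imwrite('pics/c3.png',cv2.resize(manip.camera('scene')[130:290,130:330,::-1],None,fx=3.5,fy=3.5,interpolation=cv2.INTER_CUBIC))
E
```

```text
t 5.88 pos [ 0.6126 -0.2015  0.0829] jaw yaw -1.535 down [ 0.001 -0.001 -1.   ] grip 0.643 F [-1.  -0.   5.1] j [ 0.49  0.6  -0.32  1.6   0.22  0.98 -1.44]
tool shift units [-4.68  0.06  0.  ] R [[0.001, 0.036, -0.999], [-0.001, -0.999, -0.036], [-1.0, 0.001, -0.001]]
```

View pics/c3.png

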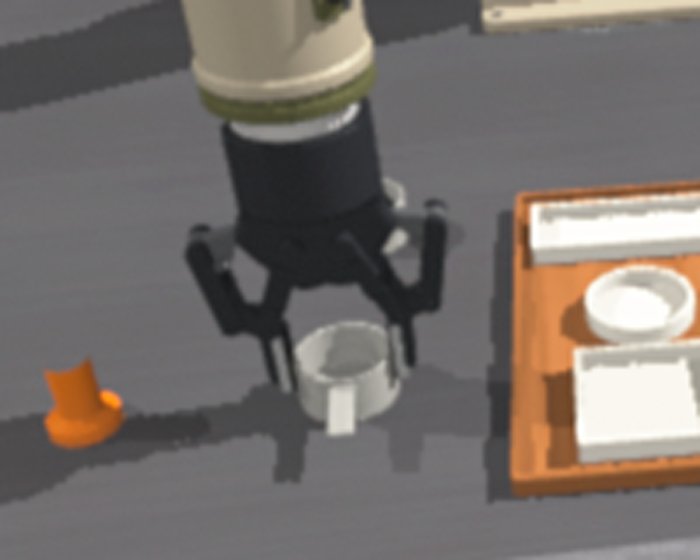

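>>> arm_command(
  moves=[
    [[0.7, -0.5, 0, 0, 0], [0.7, -0.7, 0, 0, 0], [0.7, -0.8, 0, 0, 0], [0.7, -0.5, 0, 0, 0], [0.7, 0, 0, 0, 6.4], [0.7, 0, 0, 0, 6.4], [0.7, 0, 0, 0, 6.4], [0.7, 0, -0.6, 0, 0], [0.7, 0, -0.6, 0, 0], [0.7, 0, -0.6, 0, 0], [0.7, 0, 0, 0, 0]],
  ],
)

```text
clock: 6.85
position: [0.6269, -0.1519, 0.1443]
ee_rot: [0.7, -0.101, -0.699, -0.103]
ft_force: [0.4, 2.0, -0.4]
grip_width: 0.651
```

```bash
python3 - <<'E'
from h import *
go(.6624,-.0326,.15,-.298+np.pi/2)
cv2.imwrite('pics/c4.png',cv2.resize(manip.camera('scene')[100:290,130:360,::-1],None,fx=3,fy=3,interpolation=cv2.INTER_CUBIC))
E
```

```text
t 6.85 pos [ 0.6269 -0.1519  0.1443] jaw yaw -1.861 down [ 0.001  0.003 -1.   ] grip 0.651 F [ 0.4  2.  -0.4] j [ 0.39  0.52 -0.29  1.56  0.16  1.08 -1.8 ]
tool shift units [-0.21 -4.98  0.  ] R [[0.001, -0.286, -0.958], [0.003, -0.958, 0.286], [-1.0, -0.003, -0.0]]
turn about tool x deg 0.4 (world yaw change -0.4)
```

View pics/c4.png

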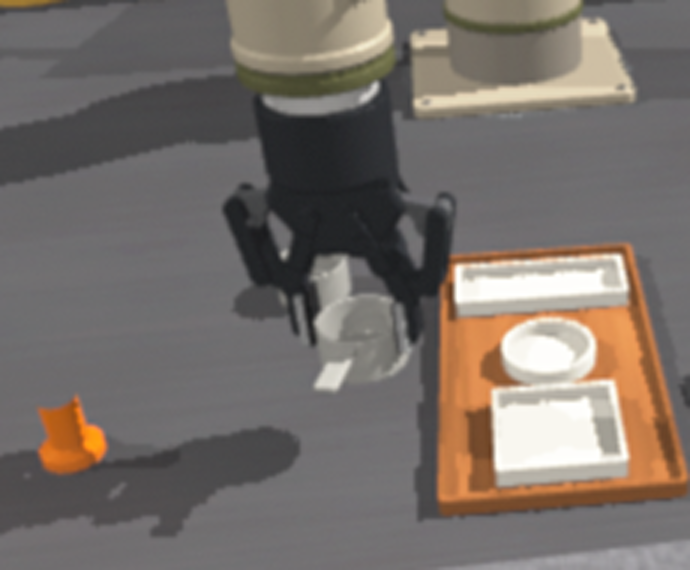

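The wide scoop is lifted and its handle is turned. I'll continue over the square bay.

>>> arm_command(
  moves=[
    [[0.7, 0, -0.8, 0, 0], [0.7, 0, -0.8, 0, 0], [0.7, 0, -0.8, 0, 0], [0.7, 0, -0.8, 0, 0], [0.7, 0, -0.8, 0, 0], [0.7, 0, -0.8, 0, 0], [0.7, 0, 0, 0, 0], [0.7, 0, 0, 0, 0], [0.7, 0, 0, 0, 0]],
  ],
)

```text
clock: 7.65
position: [0.6605, -0.0441, 0.1438]
ee_rot: [-0.699, 0.105, 0.699, 0.105]
ft_force: [-0.2, 0.2, -0.5]
grip_width: 0.649
```

```bash
python3 - <<'E'
from h import *
go(.6624,-.0326,.092,-.298+np.pi/2)
cv2.imwrite('pics/c5.png',cv2.resize(manip.camera('scene')[130:290,240:400,::-1],None,fx=3.7,fy=3.7,interpolation=cv2.INTER_CUBIC))
E
```

```text
t 7.65 pos [ 0.6605 -0.0441  0.1438] jaw yaw -1.869 down [-0.    -0.001 -1.   ] grip 0.649 F [-0.2  0.2 -0.5] j [ 0.23  0.56 -0.31  1.51  0.18  1.1  -1.99]
tool shift units [ 2.07 -0.46  0.06] R [[-0.0, -0.294, -0.956], [-0.001, -0.956, 0.294], [-1.0, 0.001, 0.0]]
turn about tool x deg -0.0 (world yaw change 0.0)
```

View pics/c5.png

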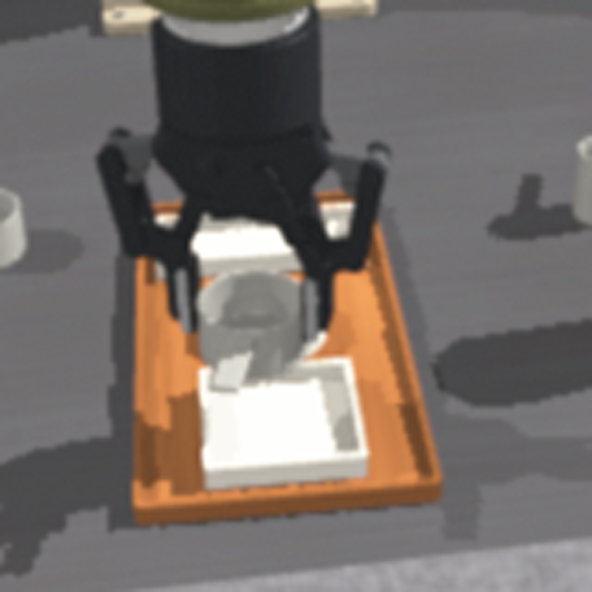

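>>> arm_command(
  moves=[
    [[0.7, 0, -0.46, 0.05, 0], [0.7, 0.5, 0, 0, 0], [0.7, 0.5, 0, 0, 0], [0.7, 0.4, 0, 0, 0], [0.7, 0.3, 0, 0, 0], [0.7, 0.2, 0, 0, 0], [0.7, 0, 0, 0, 0], [0.7, 0, 0, 0, 0]],
  ],
)

```text
clock: 8.37
position: [0.6628, -0.0322, 0.0961]
ee_rot: [-0.699, 0.105, 0.699, 0.105]
ft_force: [0.2, -0.4, -0.1]
grip_width: 0.647
```

```bash
python3 - <<'E'
from h import *
go(.6624,-.0326,.092,-.298+np.pi/2)
cv2.imwrite('pics/c6.png',cv2.resize(manip.camera('scene')[130:290,240:400,::-1],None,fx=3.7,fy=3.7,interpolation=cv2.INTER_CUBIC))
E
```

```text
t 8.37 pos [ 0.6628 -0.0322  0.0961] jaw yaw -1.870 down [-0. -0. -1.] grip 0.647 F [ 0.2 -0.4 -0.1] j [ 0.2   0.61 -0.31  1.54  0.2   1.02 -2.03]
tool shift units [0.16 0.02 0.01] R [[-0.0, -0.295, -0.956], [-0.0, -0.956, 0.295], [-1.0, 0.0, 0.0]]
turn about tool x deg -0.1 (world yaw change 0.1)
```

View pics/c6.png

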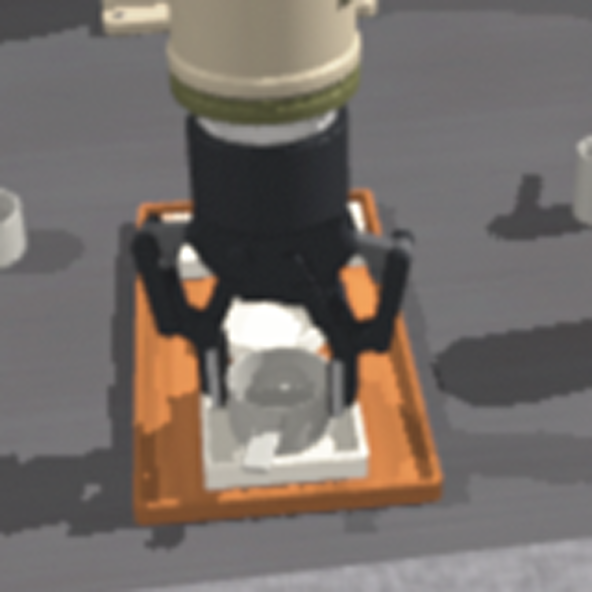

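>>> arm_command(
  moves=[
    [[0.7, 0.1, 0, 0, 0], [0.7, 0.06, 0, 0, 0], [0.7, 0, 0, 0, 0], [0.2, 0, 0, 0, 0], [0.2, 0, 0, 0, 0], [0.2, 0, 0, 0, 0], [0.2, 0, 0, 0, 0], [0.1, -0.5, 0, 0, 0], [0.1, -0.8, 0, 0, 0], [0.1, -1, 0, 0, 0], [0.1, -1, 0, 0, 0], [0, -1, 0, 0, 0]],
  ],
)

```text
clock: 9.42
position: [0.6628, -0.032, 0.2022]
ee_rot: [0.699, -0.105, -0.699, -0.105]
ft_force: [1.4, -0.1, -0.4]
grip_width: 0.995
```

```bash
python3 - <<'E'
from h import *
# small cup axis
yaw=2.8444; c=np.array([.4412,.2146])-.026*np.array([np.cos(yaw),np.sin(yaw)]);print('cup',c)
go(*c,.23,yaw-np.pi/2)
E
```

```text
cup [0.46606022 0.20698624]
t 9.42 pos [ 0.6628 -0.032   0.2022] jaw yaw -1.870 down [ 0.001 -0.    -1.   ] grip 0.995 F [ 1.4 -0.1 -0.4] j [ 0.22  0.5  -0.32  1.46  0.17  1.21 -2.  ]
tool shift units [-1.12 -6.82 10.33] R [[0.001, -0.294, -0.956], [-0.0, -0.956, 0.294], [-1.0, -0.0, -0.001]]
turn about tool x deg -0.1 (world yaw change 0.1)
```

>>> arm_command(
  moves=[
    [[0, -0.1, 0, 0, -7.15], [0, -0.1, 0, 0, -7.15], [0, -0.1, 0, 0, -7.15], [0, -0.1, 0, 0, -7.15], [0, -0.1, 0, 0, -7.15], [0, -0.1, 0, 0, -7.15], [0, -0.1, 0, 0, -7.15], [0, -0.1, 0, 0, -7.15], [0, -0.1, 0, 0, -7.15], [0, -0.1, 0, 0, -7.15], [0, 0, 0, 0, -7.15], [0, 0, 0, 0, -7.15]],
  ],
)

```text
clock: 10.42
position: [0.663, -0.0321, 0.2263]
ee_rot: [0.583, 0.4, -0.582, 0.401]
ft_force: [-0.5, 0.0, -0.0]
grip_width: 0.998
```

>>> arm_command(
  moves=[
    [[0, 0, 0, 0, -7.15], [0, 0, 0, 0, -7.15], [0, 0, 0, 0, -7.15], [0, 0, 0, 0, -7.15], [0, 0, 0, 0, -7.15], [0, 0, 0, 0, -7.15], [0, 0, 0, 0, -7.15], [0, 0, 0, 0, -7.15], [0, 0, 0, 0, -7.15], [0, 0, 0, 0, -7.15], [0, 0, 0, 0, -7.15], [0, 0, 0, 0, -7.15]],
  ],
)

```text
clock: 11.42
position: [0.6629, -0.0324, 0.226]
ee_rot: [0.154, 0.69, -0.154, 0.69]
ft_force: [-0.5, 0.1, 0.7]
grip_width: 1.0
```

```bash
python3 - <<'E'
from h import *
go(.4661,.2070,.23,2.8444-np.pi/2)
E
```

```text
t 11.42 pos [ 0.6629 -0.0324  0.226 ] jaw yaw 1.131 down [ 0.001 -0.001 -1.   ] grip 1.000 F [-0.5  0.1  0.7] j [ 0.57  0.61 -0.86  1.41  0.47  1.33  0.82]
tool shift units [ -0.17   5.31 -11.2 ] R [[0.001, 0.426, 0.905], [-0.001, 0.905, -0.426], [-1.0, -0.0, 0.001]]
turn about tool x deg -8.2 (world yaw change 8.2)
```

>>> arm_command(
  moves=[
    [[0, 0, 0, 0, -4.1], [0, 0, 0, 0, -4.1], [0, 0, 0.6, -0.9, 0], [0, 0, 0.6, -0.9, 0], [0, 0, 0.6, -0.9, 0], [0, 0, 0.6, -0.9, 0], [0, 0, 0.6, -0.9, 0], [0, 0, 0.6, -0.9, 0], [0, 0, 0.6, -0.9, 0], [0, 0, 0.6, -0.9, 0], [0, 0, 0, 0, 0], [0, 0, 0, 0, 0]],
  ],
)

```text
clock: 12.42
position: [0.5262, 0.1373, 0.2261]
ee_rot: [0.105, 0.699, -0.106, 0.7]
ft_force: [0.1, -0.9, 0.1]
grip_width: 0.998
```

```bash
python3 - <<'E'
from h import *
go(.4661,.2070,.23,2.8444-np.pi/2)
from seg import *
P['wide_scoop']=(.6628,-.0322,-.298,.009)
overlay('top',{k:P[k] for k in('wide_scoop','square_bay','round_bay')},(290,130,400,270),5,'pics/t2.png')
E
```

```text
t 12.42 pos [0.5262 0.1373 0.2261] jaw yaw 1.271 down [ 0.002 -0.001 -1.   ] grip 0.998 F [ 0.1 -0.9  0.1] j [ 0.52  0.39 -1.03  1.74  0.36  1.22  0.67]
tool shift units [-0.17  1.96 -3.12] R [[0.002, 0.295, 0.955], [-0.001, 0.955, -0.295], [-1.0, -0.001, 0.002]]
turn about tool x deg -0.1 (world yaw change 0.1)
```

View pics/t2.png

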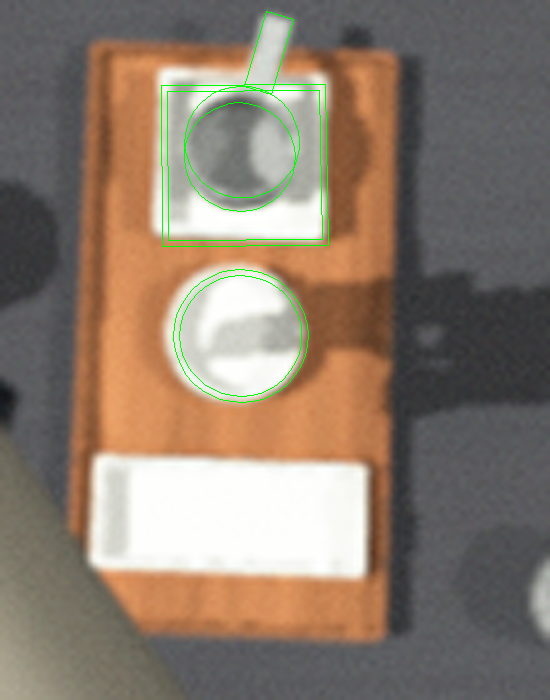

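The wide scoop stands in the square bay and matches the predicted overlay. Next is the small scoop.

>>> arm_command(
  moves=[
    [[0, 0, 0.5, -0.8, 0], [0, 0, 0.5, -0.8, 0], [0, 0, 0.5, -0.8, 0], [0, 0, 0.5, -0.8, 0], [0, 0, 0, 0, 0], [0, 0, 0, 0, 0], [0, 0, 0, 0, 0]],
  ],
)

```text
clock: 13.05
position: [0.4664, 0.2064, 0.2251]
ee_rot: [0.107, 0.699, -0.107, 0.699]
ft_force: [0.1, 0.0, -0.3]
grip_width: 1.003
```

```bash
python3 - <<'E'
from h import *
go(.4661,.2070,.1,2.8444-np.pi/2)
E
```

```text
t 13.05 pos [0.4664 0.2064 0.2251] jaw yaw 1.267 down [ 0.001 -0.001 -1.   ] grip 1.003 F [ 0.1  0.  -0.3] j [ 0.45  0.32 -1.09  1.82  0.3   1.19  0.53]
tool shift units [ 5.    0.02 -0.02] R [[0.001, 0.3, 0.954], [-0.001, 0.954, -0.3], [-1.0, -0.0, 0.001]]
turn about tool x deg -0.4 (world yaw change 0.4)
```

>>> arm_command(
  moves=[
    [[0, 0.8, 0, 0, 0], [0, 0.9, 0, 0, 0], [0, 0.9, 0, 0, 0], [0, 0.9, 0, 0, 0], [0, 0.8, 0, 0, 0], [0, 0.5, 0, 0, 0], [0, 0, 0, 0, 0], [0, 0, 0, 0, 0]],
  ],
)

```text
clock: 13.72
position: [0.4657, 0.2072, 0.1049]
ee_rot: [0.107, 0.699, -0.107, 0.699]
ft_force: [-0.6, 0.7, 0.0]
grip_width: 0.999
```

```bash
python3 - <<'E'
from h import *
go(.4661,.2070,.103,2.8444-np.pi/2)
cv2.imwrite('pics/c7.png',cv2.resize(manip.camera('scene')[100:260,340:500,::-1],None,fx=3.7,fy=3.7,interpolation=cv2.INTER_CUBIC))
cv2.imwrite('pics/c7t.png',cv2.resize(manip.camera('top')[150:290,160:300,::-1],None,fx=3.7,fy=3.7,interpolation=cv2.INTER_CUBIC))
E
```

```text
t 13.72 pos [0.4657 0.2072 0.1049] jaw yaw 1.267 down [-0.001 -0.    -1.   ] grip 0.999 F [-0.6  0.7  0. ] j [ 0.33  0.48 -0.98  1.93  0.48  0.99  0.39]
tool shift units [ 0.08 -0.    0.02] R [[-0.001, 0.299, 0.954], [-0.0, 0.954, -0.299], [-1.0, -0.0, -0.001]]
turn about tool x deg -0.4 (world yaw change 0.4)
```

View pics/c7.png

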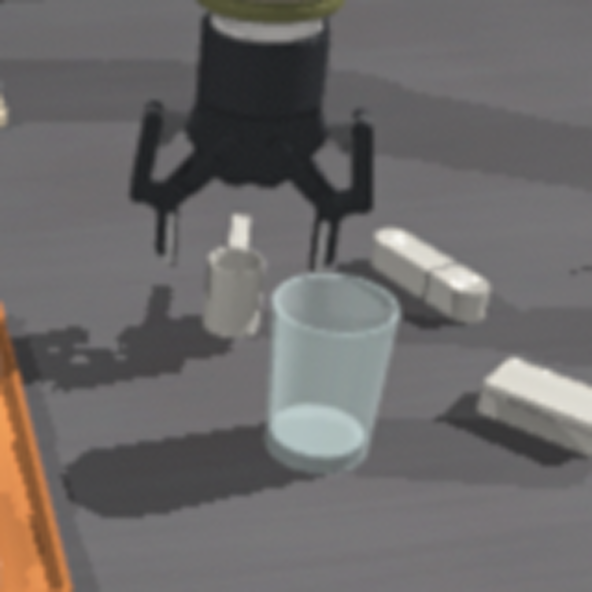

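View pics/c7t.png

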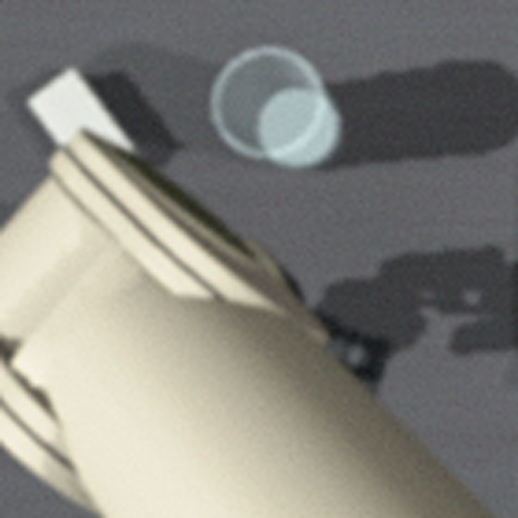

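>>> arm_command(
  moves=[
    [[0, 0.1, 0, 0, 0], [0.3, 0, 0, 0, 0], [0.7, 0, 0, 0, 0], [0.7, 0, 0, 0, 0], [0.7, 0, 0, 0, 0], [0.7, 0, 0, 0, 0], [0.7, 0, 0, 0, 0], [0.7, 0, 0, 0, 0], [0.7, 0, 0, 0, 0], [0.7, -0.3, 0, 0, 0], [0.7, -0.3, 0, 0, 0], [0.7, 0, 0, 0, 0]],
  ],
  force=40,
)

```text
clock: 14.82
position: [0.4658, 0.2081, 0.1189]
ee_rot: [0.107, 0.699, -0.106, 0.7]
ft_force: [0.9, 0.4, 0.2]
grip_width: 0.395
```

```bash
python3 - <<'E'
from h import *
go(.4661,.2070,.22,2.8444-np.pi/2)
cv2.imwrite('pics/c8.png',cv2.resize(manip.camera('scene')[100:260,340:500,::-1],None,fx=3.7,fy=3.7,interpolation=cv2.INTER_CUBIC))
E
```

```text
t 14.82 pos [0.4658 0.2081 0.1189] jaw yaw 1.269 down [ 0.002  0.001 -1.   ] grip 0.395 F [0.9 0.4 0.2] j [ 0.34  0.46 -0.99  1.92  0.46  1.01  0.41]
tool shift units [-4.04 -0.03  0.03] R [[0.002, 0.298, 0.955], [0.001, 0.955, -0.298], [-1.0, 0.001, 0.001]]
turn about tool x deg -0.3 (world yaw change 0.3)
```

View pics/c8.png

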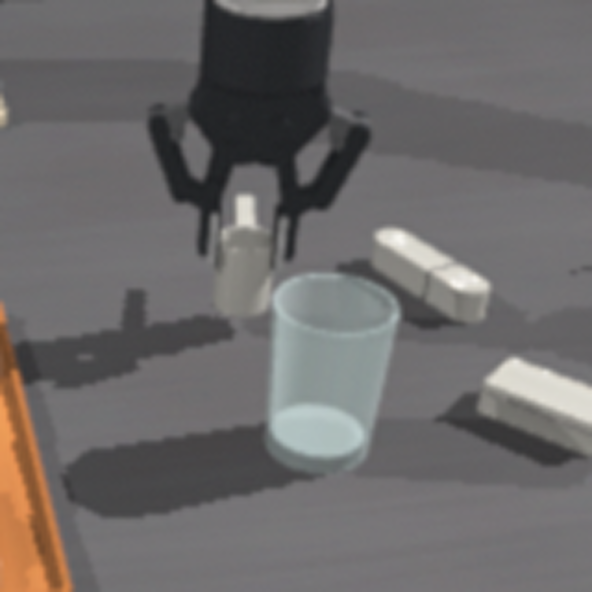

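>>> arm_command(
  moves=[
    [[0.7, -0.8, 0, 0, 0], [0.7, -0.8, 0, 0, 0], [0.7, -0.8, 0, 0, 0], [0.7, -0.8, -0.3, 0.3, 0], [0.7, 0, -0.6, 0.9, 0], [0.7, 0, -0.6, 0.9, 0], [0.7, 0, -0.6, 0.9, 0], [0.7, 0, -0.6, 0.9, 0], [0.7, 0, -0.6, 0.9, 0], [0.7, 0, -0.6, 0.9, 0], [0.7, 0, -0.6, 0.9, 0], [0.7, 0, -0.6, 0.9, 0]],
  ],
)

```text
clock: 15.87
position: [0.6069, 0.0287, 0.1971]
ee_rot: [0.106, 0.699, -0.107, 0.699]
ft_force: [1.0, 0.1, -0.2]
grip_width: 0.392
```

```bash
python3 - <<'E'
from h import *
go(.6628,-.0322,.2,2.8436-np.pi/2)
E
```

```text
t 15.87 pos [0.6069 0.0287 0.1971] jaw yaw 1.268 down [-0. -0. -1.] grip 0.392 F [ 1.   0.1 -0.2] j [ 0.58  0.55 -0.93  1.6   0.46  1.23  0.83]
tool shift units [-0.12 -1.66  2.86] R [[-0.0, 0.298, 0.955], [-0.0, 0.955, -0.298], [-1.0, -0.0, -0.0]]
turn about tool x deg -0.3 (world yaw change 0.3)
```

>>> arm_command(
  moves=[
    [[0.7, 0, -0.4, 0.6, 0], [0.7, 0, -0.4, 0.6, 0], [0.7, 0, -0.4, 0.6, 0], [0.7, 0, -0.3, 0.6, 0], [0.7, 0, -0.1, 0.3, 0], [0.7, 0, 0, 0, 0], [0.7, 0, 0, 0, 0], [0.7, 0, 0, 0, 0]],
  ],
)

```text
clock: 16.53
position: [0.6582, -0.0268, 0.1974]
ee_rot: [0.106, 0.699, -0.106, 0.699]
ft_force: [0.3, 0.3, -1.2]
grip_width: 0.393
```

```bash
python3 - <<'E'
from h import *
go(.6628,-.0322,.118,2.8436-np.pi/2)
from poses import P
p=manip.get_obs()['position']
# predicted held pose
yaw=2.84;a=np.array([np.cos(yaw),np.sin(yaw)])
q=(*(np.array(p[:2])+.026*a),yaw,p[2]-.104)
D={'small_scoop':q,'wide_scoop':(.6628,-.0322,-.298,.009)}
overlay('scene',D,(250,120,400,270),4,'pics/c9.png')
E
```

```text
t 16.53 pos [ 0.6582 -0.0268  0.1974] jaw yaw 1.270 down [-0.  0. -1.] grip 0.393 F [ 0.3  0.3 -1.2] j [ 0.58  0.64 -0.88  1.45  0.5   1.28  0.92]
tool shift units [ 3.18 -0.15  0.24] R [[-0.0, 0.296, 0.955], [0.0, 0.955, -0.296], [-1.0, 0.0, -0.0]]
turn about tool x deg -0.2 (world yaw change 0.2)
```

View pics/c9.png

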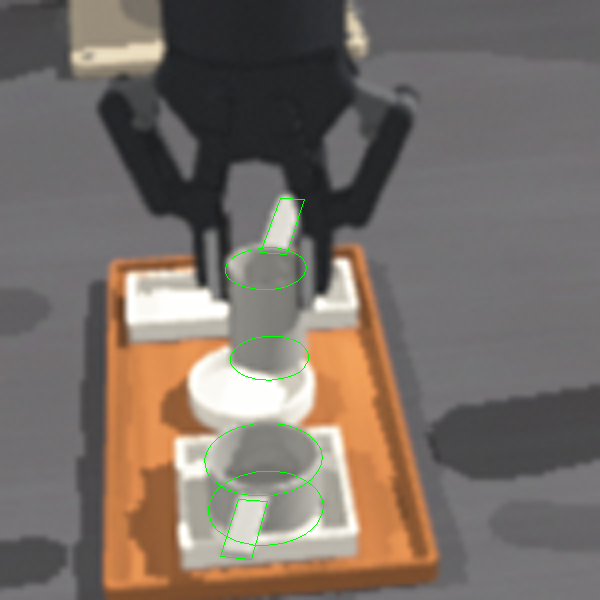

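>>> arm_command(
  moves=[
    [[0.7, 0, -0.15, 0.24, 0], [0.7, 0.6, 0, 0, 0], [0.7, 0.6, 0, 0, 0], [0.7, 0.6, 0, 0, 0], [0.7, 0.4, 0, 0, 0], [0.7, 0, 0, 0, 0], [0.7, 0, 0, 0, 0]],
  ],
)

```text
clock: 17.17
position: [0.663, -0.0334, 0.1414]
ee_rot: [0.106, 0.7, -0.106, 0.698]
ft_force: [0.4, -0.2, 0.2]
grip_width: 0.392
```

```bash
python3 - <<'E'
from h import *
go(.6628,-.0322,.118,2.8436-np.pi/2)
cv2.imwrite('pics/c10.png',cv2.resize(manip.camera('scene')[120:270,250:400,::-1],None,fx=4,fy=4,interpolation=cv2.INTER_CUBIC))
E
```

```text
t 17.17 pos [ 0.663  -0.0334  0.1414] jaw yaw 1.269 down [-0.002  0.    -1.   ] grip 0.392 F [ 0.4 -0.2  0.2] j [ 0.57  0.7  -0.85  1.49  0.55  1.2   0.91]
tool shift units [ 0.94  0.04 -0.02] R [[-0.002, 0.297, 0.955], [0.0, 0.955, -0.297], [-1.0, -0.0, -0.002]]
turn about tool x deg -0.2 (world yaw change 0.2)
```

View pics/c10.png

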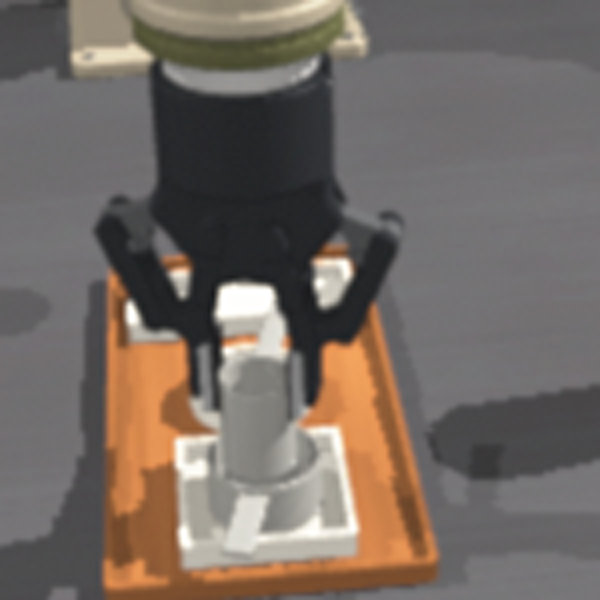

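>>> arm_command(
  moves=[
    [[0.7, 0.2, 0.08, 0, 0], [0.7, 0.25, 0, 0, 0], [0.7, 0.25, 0, 0, 0], [0.7, 0.2, 0, 0, 0], [0.7, 0, 0, 0, 0], [0.7, 0, 0, 0, 0]],
  ],
)

```text
clock: 17.72
position: [0.6639, -0.0317, 0.1195]
ee_rot: [0.106, 0.699, -0.107, 0.699]
ft_force: [0.2, -0.1, -0.3]
grip_width: 0.392
```

```bash
python3 - <<'E'
from h import *
go(.6628,-.0322,.117,2.8436-np.pi/2)
cv2.imwrite('pics/c11.png',cv2.resize(manip.camera('scene')[120:270,250:400,::-1],None,fx=4,fy=4,interpolation=cv2.INTER_CUBIC))
E
```

```text
t 17.72 pos [ 0.6639 -0.0317  0.1195] jaw yaw 1.268 down [-0.001  0.    -1.   ] grip 0.392 F [ 0.2 -0.1 -0.3] j [ 0.56  0.73 -0.83  1.5   0.56  1.17  0.89]
tool shift units [ 0.1  -0.03 -0.03] R [[-0.001, 0.298, 0.955], [0.0, 0.955, -0.298], [-1.0, -0.0, -0.001]]
turn about tool x deg -0.3 (world yaw change 0.3)
```

View pics/c11.png

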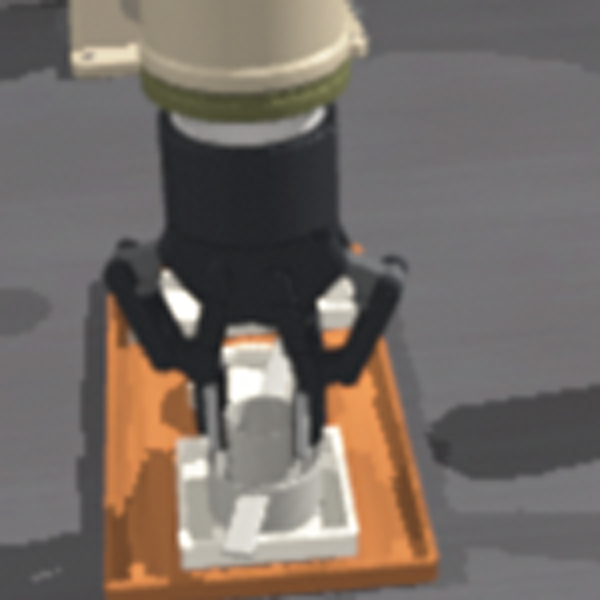

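>>> arm_command(
  moves=[
    [[0.7, 0.06, 0, 0, 0], [0.7, 0.05, 0, 0, 0], [0.7, 0, 0, 0, 0]],
  ],
)

```text
clock: 18.02
position: [0.664, -0.0317, 0.1171]
ee_rot: [0.106, 0.699, -0.107, 0.699]
ft_force: [-0.4, 0.0, 0.8]
grip_width: 0.396
```

>>> arm_command(
  moves=[
    [[0.4, 0, 0, 0, 0], [0.3, 0, 0, 0, 0], [0.3, 0, 0, 0, 0], [0.3, 0, 0, 0, 0], [0.3, -0.4, 0, 0, 0], [0.3, -0.8, 0, 0, 0], [0.3, -0.9, 0, 0, 0], [0.2, -0.9, 0, 0, 0], [0, -0.9, 0, 0, 0], [0, -0.5, 0, 0, 0]],
  ],
)

```text
clock: 18.85
position: [0.6647, -0.0313, 0.2308]
ee_rot: [0.107, 0.698, -0.106, 0.7]
ft_force: [-0.9, -0.1, 0.8]
grip_width: 0.997
```

```bash
python3 - <<'E'
from h import *
go(.4435,.3516,.22,.2995+np.pi/2)
cv2.imwrite('pics/c12.png',cv2.resize(manip.camera('scene')[120:270,250:400,::-1],None,fx=4,fy=4,interpolation=cv2.INTER_CUBIC))
E
```

```text
t 18.85 pos [ 0.6647 -0.0313  0.2308] jaw yaw 1.269 down [ 0.003 -0.    -1.   ] grip 0.997 F [-0.9 -0.1  0.8] j [ 0.58  0.62 -0.89  1.4   0.49  1.34  0.95]
tool shift units [  0.4   11.99 -13.01] R [[0.003, 0.298, 0.955], [-0.0, 0.955, -0.298], [-1.0, 0.001, 0.003]]
turn about tool x deg -34.5 (world yaw change 34.5)
```

View pics/c12.png

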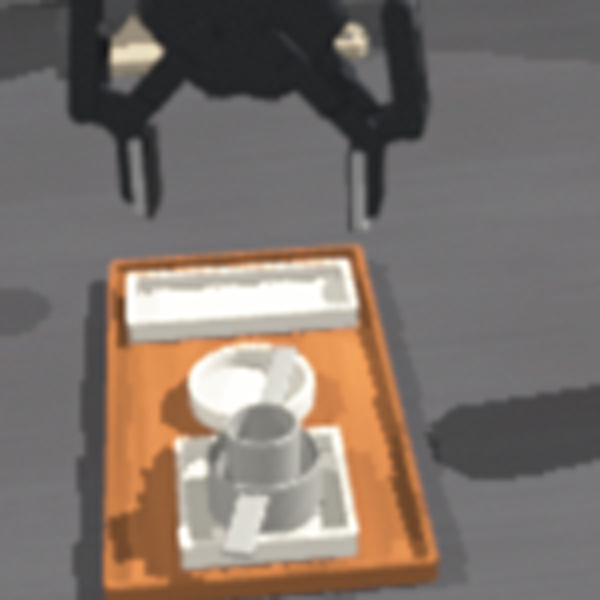

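The small scoop is nested upright, with its handle at crop (280,375) pointing opposite to the wide one's at (245,520). The case is next.

>>> arm_command(
  moves=[
    [[0, 0, 0, 0, -6.9], [0, 0, 0, 0, -6.9], [0, 0, 0, 0, -6.9], [0, 0, 0, 0, -6.9], [0, 0, 0, 0, -6.9], [0, 0, 0.95, -0.22, 0], [0, 0, 0.95, -0.22, 0], [0, 0, 0.95, -0.22, 0], [0, 0, 0.95, -0.22, 0], [0, 0, 0.95, -0.22, 0], [0, 0, 0.95, -0.22, 0], [0, 0, 0.95, -0.22, 0]],
  ],
)

```text
clock: 19.9
position: [0.5773, 0.1166, 0.2268]
ee_rot: [-0.106, 0.699, 0.105, 0.699]
ft_force: [-0.4, -0.1, -1.1]
grip_width: 0.998
```

>>> arm_command(
  moves=[
    [[0, 0, 0.95, -0.22, 0], [0, 0, 0.95, -0.22, 0], [0, 0, 0.95, -0.22, 0], [0, 0, 0.95, -0.22, 0], [0, 0, 0.95, -0.22, 0], [0, 0, 0.95, -0.22, 0], [0, 0, 0.95, -0.22, 0], [0, 0, 0.95, -0.22, 0], [0, 0, 0.95, -0.22, 0], [0, 0, 0, 0, 0], [0, 0, 0, 0, 0]],
  ],
)

```text
clock: 20.82
position: [0.4667, 0.3066, 0.227]
ee_rot: [-0.107, 0.699, 0.107, 0.699]
ft_force: [0.5, 0.1, 0.2]
grip_width: 1.001
```

```bash
python3 - <<'E'
from h import *
go(.4435,.3516,.1,.2995+np.pi/2)
E
```

```text
t 20.82 pos [0.4667 0.3066 0.227 ] jaw yaw 1.874 down [-0. -0. -1.] grip 1.001 F [0.5 0.1 0.2] j [ 0.24  0.48 -1.14  1.7   0.46  1.26  0.88]
tool shift units [ 5.08  2.   -0.35] R [[-0.0, -0.298, 0.954], [-0.0, 0.954, 0.298], [-1.0, -0.0, -0.0]]
turn about tool x deg 0.2 (world yaw change -0.2)
```

>>> arm_command(
  moves=[
    [[0, 0.3, 0.7, -0.12, 0], [0, 0.8, 0.7, -0.12, 0], [0, 0.8, 0.6, -0.11, 0], [0, 0.9, 0, 0, 0], [0, 0.9, 0, 0, 0], [0, 0.8, 0, 0, 0], [0, 0.5, 0, 0, 0], [0, 0, 0, 0, 0], [0, 0, 0, 0, 0]],
  ],
)

```text
clock: 21.57
position: [0.445, 0.35, 0.1021]
ee_rot: [-0.105, 0.699, 0.105, 0.699]
ft_force: [0.3, -0.5, -0.6]
grip_width: 1.0
```

```bash
python3 - <<'E'
from h import *
go(.4435,.3516,.086,.2995+np.pi/2)
cv2.imwrite('pics/c13.png',cv2.resize(manip.camera('scene')[90:240,380:530,::-1],None,fx=4,fy=4,interpolation=cv2.INTER_CUBIC))
E
```

```text
t 21.57 pos [0.445  0.35   0.1021] jaw yaw 1.870 down [-0.001 -0.    -1.   ] grip 1.000 F [ 0.3 -0.5 -0.6] j [ 0.05  0.64 -1.02  1.78  0.62  1.08  0.68]
tool shift units [ 0.65  0.08 -0.04] R [[-0.001, -0.294, 0.956], [-0.0, 0.956, 0.294], [-1.0, -0.0, -0.001]]
turn about tool x deg -0.0 (world yaw change 0.0)
```

View pics/c13.png

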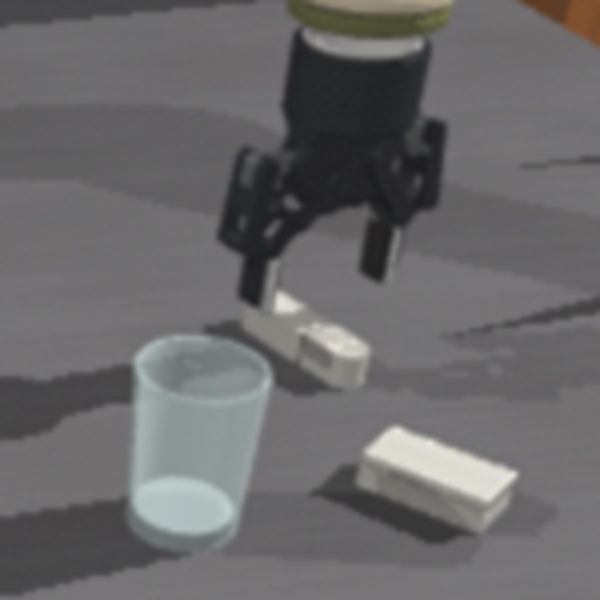

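>>> arm_command(
  moves=[
    [[0, 0.4, 0.06, -0.04, 0], [0.3, 0.24, 0, 0, 0], [0.85, 0, 0, 0, 0], [0.85, 0, 0, 0, 0], [0.85, 0, 0, 0, 0], [0.85, 0, 0, 0, 0], [0.85, 0, 0, 0, 0], [0.85, 0, 0, 0, 0], [0.85, 0, 0, 0, 0], [0.85, 0, 0, 0, 0], [0.85, 0, 0, 0, 0]],
  ],
  force=50,
)

```text
clock: 22.53
position: [0.4435, 0.352, 0.0867]
ee_rot: [-0.105, 0.699, 0.106, 0.699]
ft_force: [0.1, 0.2, 6.0]
grip_width: 0.266
```

```bash
python3 - <<'E'
from h import *
go(.4435,.3516,.086,.2995+np.pi/2)
cv2.imwrite('pics/c14.png',cv2.resize(manip.camera('scene')[90:240,380:530,::-1],None,fx=4,fy=4,interpolation=cv2.INTER_CUBIC))
E
```

```text
t 22.53 pos [0.4435 0.352  0.0867] jaw yaw 1.871 down [ 0.001  0.    -1.   ] grip 0.266 F [0.1 0.2 6. ] j [ 0.04  0.66 -1.    1.79  0.64  1.05  0.67]
tool shift units [ 0.03 -0.02 -0.  ] R [[0.001, -0.295, 0.955], [0.0, 0.955, 0.295], [-1.0, 0.0, 0.001]]
turn about tool x deg 0.0 (world yaw change -0.0)
```

View pics/c14.png

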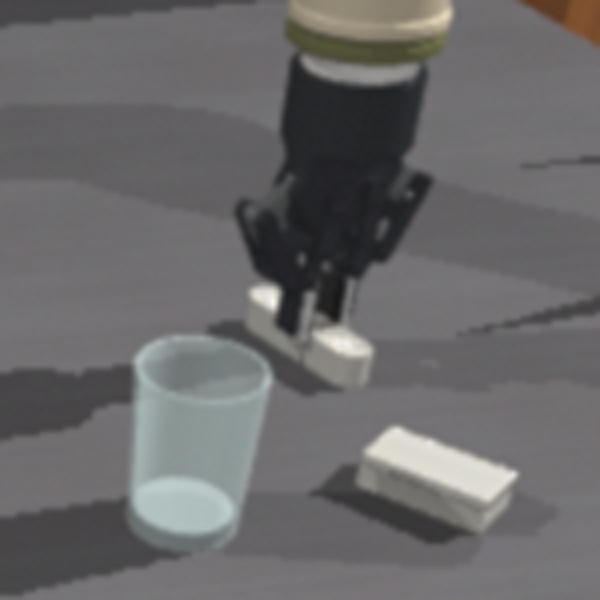

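>>> arm_command(
  moves=[
    [[0.85, -0.6, 0, 0, 0], [0.85, -0.9, 0, 0, 0], [0.85, -0.9, 0, 0, 0], [0.85, -0.9, 0, 0, 0], [0.85, -0.2, -0.9, -0.2, 0], [0.85, 0, -0.9, -0.2, 0], [0.85, 0, -0.9, -0.2, 0], [0.85, 0, -0.9, -0.2, 0], [0.85, 0, -0.9, -0.2, 0], [0.85, 0, -0.9, -0.2, 0], [0.85, 0, -0.9, -0.2, 0], [0.85, 0, -0.9, -0.2, 0]],
  ],
)

```text
clock: 23.58
position: [0.458, 0.1669, 0.1743]
ee_rot: [-0.106, 0.699, 0.105, 0.699]
ft_force: [0.8, -0.2, -1.4]
grip_width: 0.261
```

>>> arm_command(
  moves=[
    [[0.85, 0, -0.9, -0.2, 0], [0.85, 0, -0.9, -0.2, 0], [0.85, 0, -0.9, -0.2, 0], [0.85, 0, -0.9, -0.2, 0], [0.85, 0, -0.9, -0.2, 0], [0.85, 0, -0.9, -0.2, 0], [0.85, 0, -0.9, -0.2, 0], [0.85, 0, 0, 0, 0], [0.85, 0, 0, 0, 7.1], [0.85, 0, 0, 0, 7.1], [0.85, 0, 0, 0, 7.1], [0.85, 0, 0, 0, 7.1]],
  ],
)

```text
clock: 24.58
position: [0.4711, 0.0076, 0.1742]
ee_rot: [0.071, 0.703, -0.071, 0.704]
ft_force: [0.2, 0.4, -0.5]
grip_width: 0.266
```

>>> arm_command(
  moves=[
    [[0.85, 0, 0, 0, 7.1], [0.85, 0, 0, 0, 7.1], [0.85, 0, 0, 0, 7.1], [0.85, 0, 0, 0, 7.1], [0.85, 0, 0, 0, 7.1], [0.85, 0, 0, 0, 7.1], [0.85, 0, 0, 0, 7.1], [0.85, 0, 0, 0, 7.1], [0.85, 0, 0, 0, 7.1], [0.85, 0, 0, 0, 7.1], [0.85, 0, 0, 0, 7.1], [0.85, 0, 0, 0, 0]],
  ],
)

```text
clock: 25.58
position: [0.4712, 0.0077, 0.1743]
ee_rot: [0.498, 0.501, -0.498, 0.502]
ft_force: [-0.0, 0.3, -2.3]
grip_width: 0.26
```

```bash
python3 - <<'E'
from h import *
go(.482,-.0241,.14,1.523-np.pi/2)
cv2.imwrite('pics/c15.png',cv2.resize(manip.camera('scene')[90:270,230:430,::-1],None,fx=3,fy=3,interpolation=cv2.INTER_CUBIC))
E
```

```text
t 25.58 pos [0.4712 0.0077 0.1743] jaw yaw 0.007 down [ 0. -0. -1.] grip 0.260 F [-0.   0.3 -2.3] j [ 0.71  0.22 -0.88  1.97  0.19  1.04 -0.26]
tool shift units [1.37 0.42 1.28] R [[0.0, 1.0, 0.007], [-0.0, 0.007, -1.0], [-1.0, 0.0, 0.0]]
turn about tool x deg 3.1 (world yaw change -3.1)
```

View pics/c15.png

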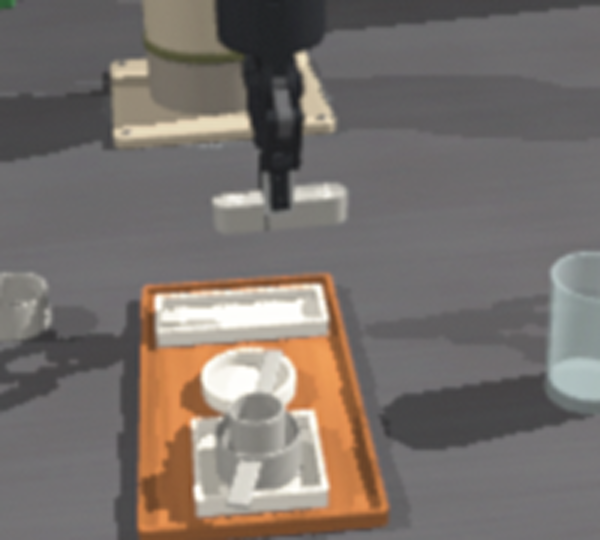

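>>> arm_command(
  moves=[
    [[0.85, 0, 0, 0, 3.1], [0.85, 0.3, 0.25, 0.6, 0], [0.85, 0.5, 0.24, 0.65, 0], [0.85, 0.6, 0, 0, 0], [0.85, 0.5, 0, 0, 0], [0.85, 0, 0, 0, 0], [0.85, 0, 0, 0, 0], [0.85, 0, 0, 0, 0]],
  ],
)

```text
clock: 26.3
position: [0.4824, -0.024, 0.1267]
ee_rot: [0.51, 0.49, -0.51, 0.49]
ft_force: [-0.0, 0.2, -0.1]
grip_width: 0.262
```

```bash
python3 - <<'E'
from h import *
go(.482,-.0241,.097,1.523-np.pi/2)
cv2.imwrite('pics/c16.png',cv2.resize(manip.camera('scene')[120:270,240:400,::-1],None,fx=4,fy=4,interpolation=cv2.INTER_CUBIC))
E
```

```text
t 26.30 pos [ 0.4824 -0.024   0.1267] jaw yaw -0.040 down [ 0.  0. -1.] grip 0.262 F [-0.   0.2 -0.1] j [ 0.7   0.32 -0.82  1.98  0.28  0.96 -0.31]
tool shift units [ 1.19 -0.02  0.  ] R [[0.0, 0.999, -0.04], [0.0, -0.04, -0.999], [-1.0, 0.0, -0.0]]
turn about tool x deg 0.4 (world yaw change -0.4)
```

View pics/c16.png

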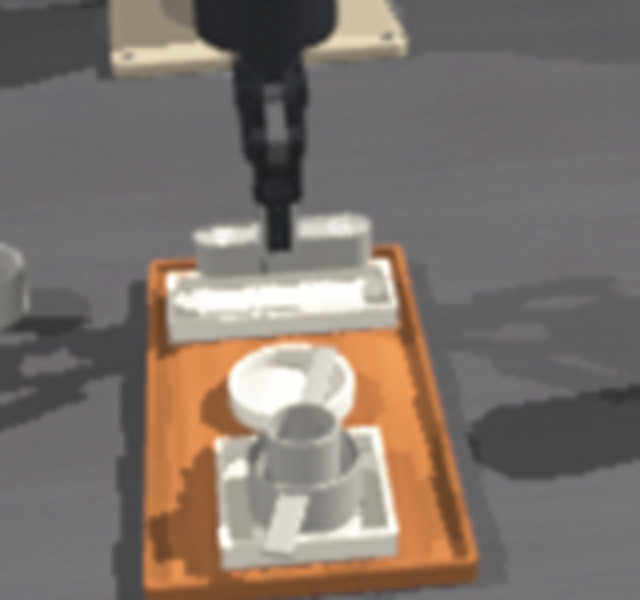

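>>> arm_command(
  moves=[
    [[0.85, 0.4, 0, 0, 0.4], [0.85, 0.35, 0, 0, 0], [0.85, 0.25, 0, 0, 0], [0.85, 0.13, 0, 0, 0], [0.85, 0, 0, 0, 0], [0.85, 0, 0, 0, 0]],
  ],
)

```text
clock: 26.85
position: [0.4821, -0.0244, 0.0977]
ee_rot: [-0.512, -0.488, 0.512, -0.487]
ft_force: [0.1, -0.2, -0.6]
grip_width: 0.259
```

```bash
python3 - <<'E'
from h import *
go(.482,-.0241,.096,1.523-np.pi/2)
cv2.imwrite('pics/c17.png',cv2.resize(manip.camera('scene')[120:270,240:400,::-1],None,fx=4,fy=4,interpolation=cv2.INTER_CUBIC))
E
```

```text
t 26.85 pos [ 0.4821 -0.0244  0.0977] jaw yaw -0.049 down [-0.  0. -1.] grip 0.259 F [ 0.1 -0.2 -0.6] j [ 0.67  0.37 -0.8   2.    0.33  0.9  -0.35]
tool shift units [ 0.07 -0.   -0.01] R [[-0.0, 0.999, -0.049], [0.0, -0.049, -0.999], [-1.0, -0.0, -0.0]]
turn about tool x deg -0.1 (world yaw change 0.1)
```

View pics/c17.png

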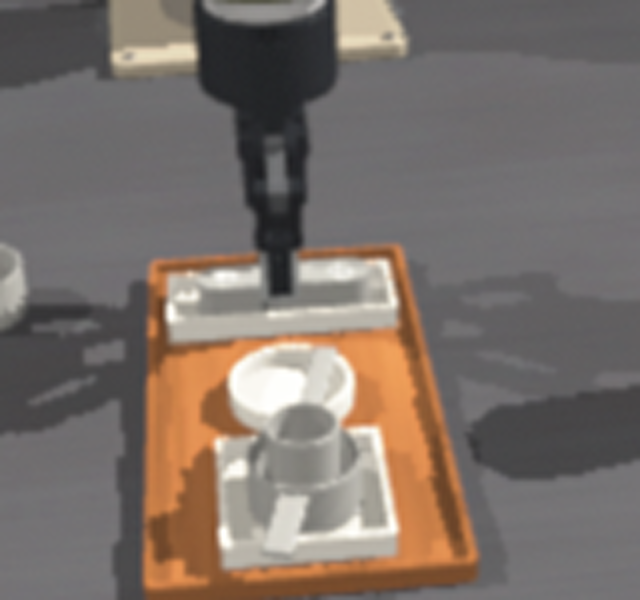

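>>> arm_command(
  moves=[
    [[0.85, 0.05, 0, 0, 0], [0.85, 0, 0, 0, 0], [0.5, 0, 0, 0, 0], [0.5, 0, 0, 0, 0], [0.5, 0, 0, 0, 0], [0.5, -0.5, 0, 0, 0], [0.5, -0.9, 0, 0, 0], [0.3, -0.9, 0, 0, 0], [0.1, -0.9, 0, 0, 0], [0, -0.9, 0, 0, 0], [0, -0.9, 0, 0, 0], [0, 0, 0, 0, 0]],
  ],
)

```text
clock: 27.9
position: [0.4839, -0.0241, 0.2266]
ee_rot: [0.513, 0.486, -0.511, 0.49]
ft_force: [-0.0, -0.5, 0.1]
grip_width: 0.999
```

```bash
python3 - <<'E'
from h import *
go(.6133,-.3469,.22,np.pi/2)
cv2.imwrite('pics/c18.png',cv2.resize(manip.camera('scene')[120:270,240:400,::-1],None,fx=4,fy=4,interpolation=cv2.INTER_CUBIC))
E
```

```text
t 27.90 pos [ 0.4839 -0.0241  0.2266] jaw yaw -0.049 down [ 0.006 -0.001 -1.   ] grip 0.999 F [-0.  -0.5  0.1] j [ 0.77  0.17 -0.87  1.89  0.14  1.14 -0.2 ]
tool shift units [ 0.31  5.8  12.64] R [[0.006, 0.999, -0.049], [-0.001, -0.049, -0.999], [-1.0, 0.006, 0.001]]
turn about tool x deg 87.2 (world yaw change -87.2)
```

View pics/c18.png

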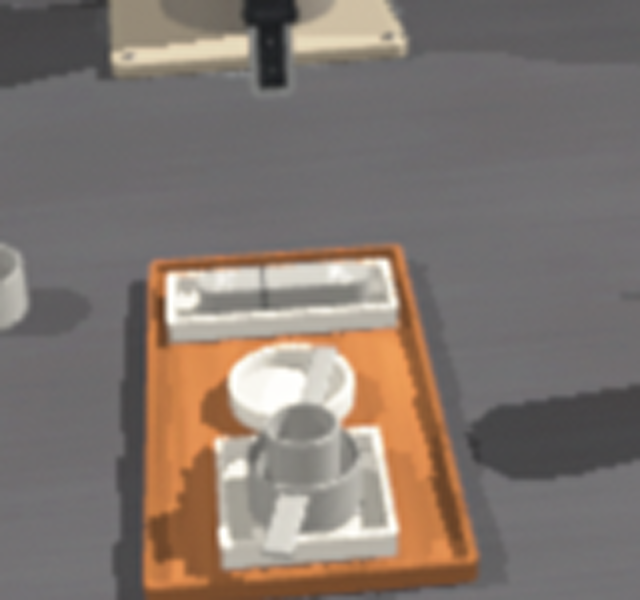

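>>> arm_command(
  moves=[
    [[0, 0, 0.45, 0.95, 0], [0, 0, 0.45, 0.95, 0], [0, 0, 0.45, 0.95, 0], [0, 0, 0.45, 0.95, 0], [0, 0, 0.45, 0.95, 0], [0, 0, 0.45, 0.95, 0], [0, 0, 0.45, 0.95, 0], [0, 0, 0.45, 0.95, 0], [0, 0, 0.45, 0.95, 0], [0, 0, 0.45, 0.95, 0], [0, 0, 0.45, 0.95, 0], [0, 0, 0.45, 0.95, 0]],
  ],
)

```text
clock: 28.95
position: [0.6029, -0.317, 0.2209]
ee_rot: [-0.512, -0.488, 0.512, -0.487]
ft_force: [0.5, 0.4, 0.6]
grip_width: 1.0
```

>>> arm_command(
  moves=[
    [[0, 0, 0, 0, 6.5], [0, 0, 0, 0, 6.5], [0, 0, 0, 0, 6.5], [0, 0, 0, 0, 6.5], [0, 0, 0, 0, 6.5], [0, 0, 0, 0, 6.5], [0, 0, 0, 0, 6.5], [0, 0, 0, 0, 6.5], [0, 0, 0, 0, 0], [0, 0, 0, 0, 0]],
  ],
)

```text
clock: 29.78
position: [0.6028, -0.3157, 0.2212]
ee_rot: [-0.673, -0.215, 0.674, -0.215]
ft_force: [0.0, 0.4, 0.1]
grip_width: 1.0
```

```bash
python3 - <<'E'
from h import *
go(.6133,-.3469,.12,-.96)
E
```

```text
t 29.78 pos [ 0.6028 -0.3157  0.2212] jaw yaw -0.953 down [-0.001  0.    -1.   ] grip 1.000 F [0.  0.4 0.1] j [ 0.76  0.55 -0.5   1.38  0.26  1.28 -0.7 ]
tool shift units [4.05 1.27 0.38] R [[-0.001, 0.579, -0.815], [0.0, -0.815, -0.579], [-1.0, -0.001, 0.0]]
turn about tool x deg 0.4 (world yaw change -0.4)
```

>>> arm_command(
  moves=[
    [[0, 0, 0.65, 0.19, 0], [0, 0.3, 0.65, 0.19, 0], [0, 0.8, 0, 0, 0], [0, 0.9, 0, 0, 0], [0, 0.9, 0, 0, 0], [0, 0.8, 0, 0, 0], [0, 0.3, 0, 0, 0], [0, 0, 0, 0, 0], [0, 0, 0, 0, 0]],
  ],
)

```text
clock: 30.53
position: [0.6141, -0.348, 0.1222]
ee_rot: [0.674, 0.214, -0.674, 0.214]
ft_force: [0.3, -0.7, 0.8]
grip_width: 1.0
```

```bash
python3 - <<'E'
from h import *
go(.6133,-.3469,.09,-.96)
cv2.imwrite('pics/c19.png',cv2.resize(manip.camera('scene')[140:280,80:240,::-1],None,fx=4,fy=4,interpolation=cv2.INTER_CUBIC))
E
```

```text
t 30.53 pos [ 0.6141 -0.348   0.1222] jaw yaw -0.955 down [ 0.  0. -1.] grip 1.000 F [ 0.3 -0.7  0.8] j [ 0.76  0.69 -0.46  1.38  0.32  1.14 -0.7 ]
tool shift units [ 1.29 -0.05  0.  ] R [[0.0, 0.577, -0.816], [0.0, -0.816, -0.577], [-1.0, 0.0, -0.0]]
turn about tool x deg 0.3 (world yaw change -0.3)
```

View pics/c19.png

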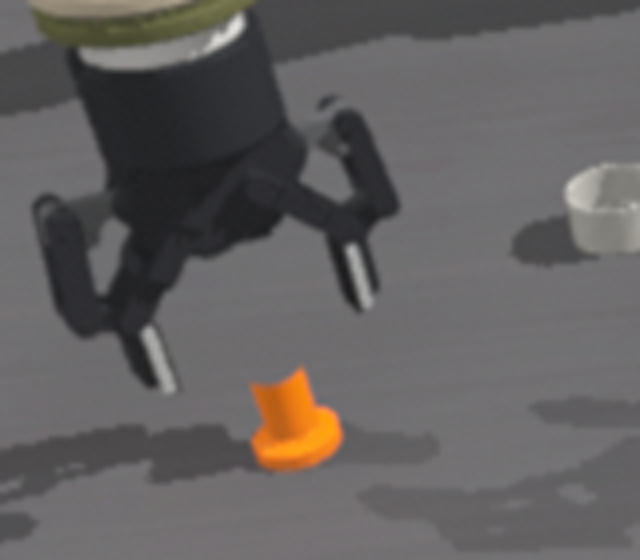

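>>> arm_command(
  moves=[
    [[0, 0.5, 0, 0, 0], [0, 0.5, 0, 0, 0], [0, 0.3, 0, 0, 0], [0, 0, 0, 0, 0], [0, 0, 0, 0, 0]],
  ],
)

```text
clock: 31.0
position: [0.6135, -0.3477, 0.0882]
ee_rot: [-0.674, -0.214, 0.674, -0.213]
ft_force: [-0.9, 0.7, 0.8]
grip_width: 0.996
```

```bash
python3 - <<'E'
from h import *
go(.6133,-.3469,.09,-.96)
cv2.imwrite('pics/c20.png',cv2.resize(manip.camera('scene')[140:280,80:240,::-1],None,fx=4,fy=4,interpolation=cv2.INTER_CUBIC))
E
```

```text
t 31.00 pos [ 0.6135 -0.3477  0.0882] jaw yaw -0.957 down [-0.001  0.001 -1.   ] grip 0.996 F [-0.9  0.7  0.8] j [ 0.75  0.73 -0.45  1.4   0.33  1.09 -0.71]
tool shift units [-0.07 -0.03 -0.01] R [[-0.001, 0.576, -0.817], [0.001, -0.817, -0.576], [-1.0, -0.001, 0.001]]
turn about tool x deg 0.2 (world yaw change -0.2)
```

View pics/c20.png

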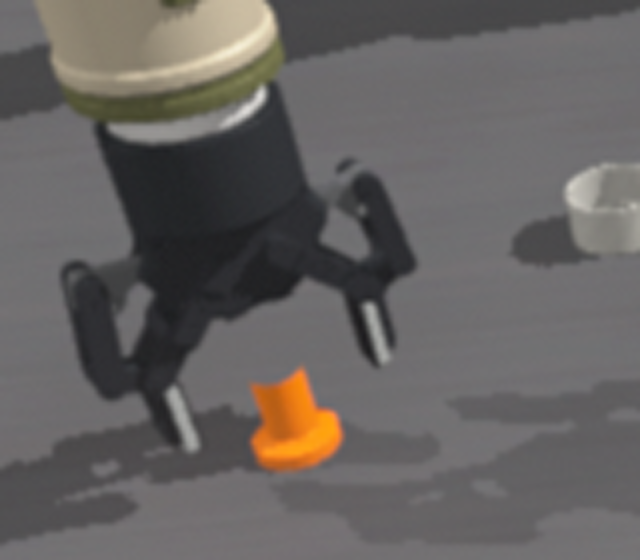

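>>> arm_command(
  moves=[
    [[0.4, 0, 0, 0, 0], [0.6, 0, 0, 0, 0], [0.85, 0, 0, 0, 0], [0.85, 0, 0, 0, 0], [0.85, 0, 0, 0, 0], [0.85, 0, 0, 0, 0], [0.85, 0, 0, 0, 0], [0.85, 0, 0, 0, 0], [0.85, 0, 0, 0, 0], [0.85, -0.4, 0, 0, 0], [0.85, -0.6, 0, 0, 0], [0.85, 0, 0, 0, 0]],
  ],
  force=30,
)

```text
clock: 32.05
position: [0.6153, -0.3485, 0.1181]
ee_rot: [0.675, 0.212, -0.673, 0.215]
ft_force: [0.4, -0.8, 0.4]
grip_width: 0.272
```

```bash
python3 - <<'E'
from h import *
go(.570,-.0295,.17,-.96)
cv2.imwrite('pics/c21.png',cv2.resize(manip.camera('scene')[140:280,80:240,::-1],None,fx=4,fy=4,interpolation=cv2.INTER_CUBIC))
E
```

```text
t 32.05 pos [ 0.6153 -0.3485  0.1181] jaw yaw -0.957 down [ 0.004 -0.002 -1.   ] grip 0.272 F [ 0.4 -0.8  0.4] j [ 0.76  0.7  -0.46  1.39  0.32  1.13 -0.7 ]
tool shift units [ -2.11 -11.47  -5.87] R [[0.004, 0.576, -0.817], [-0.002, -0.817, -0.576], [-1.0, 0.004, -0.002]]
turn about tool x deg 0.2 (world yaw change -0.2)
```

View pics/c21.png

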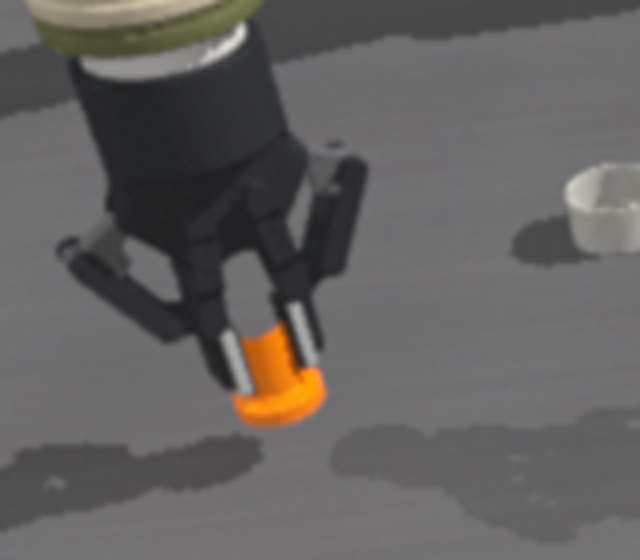

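>>> arm_command(
  moves=[
    [[0.85, -0.8, 0, 0, 0], [0.85, -0.9, 0, 0, 0], [0.85, -0.8, 0, 0, 0], [0.85, 0, -0.9, -0.46, 0], [0.85, 0, -0.9, -0.46, 0], [0.85, 0, -0.9, -0.46, 0], [0.85, 0, -0.9, -0.46, 0], [0.85, 0, -0.9, -0.46, 0], [0.85, 0, -0.9, -0.46, 0], [0.85, 0, -0.9, -0.46, 0], [0.85, 0, -0.9, -0.46, 0], [0.85, 0, -0.9, -0.46, 0]],
  ],
)

```text
clock: 33.1
position: [0.5814, -0.1217, 0.1767]
ee_rot: [0.674, 0.214, -0.674, 0.214]
ft_force: [-0.2, 1.0, -1.1]
grip_width: 0.27
```

>>> arm_command(
  moves=[
    [[0.85, 0, -0.9, -0.46, 0], [0.85, 0, -0.9, -0.46, 0], [0.85, 0, -0.7, -0.36, 0], [0.85, 0, 0, 0, 0], [0.85, 0, 0, 0, 0], [0.85, 0, 0, 0, 0]],
  ],
)

```text
clock: 33.6
position: [0.572, -0.054, 0.1767]
ee_rot: [-0.674, -0.213, 0.674, -0.214]
ft_force: [-0.2, -0.4, -1.1]
grip_width: 0.273
```

```bash
python3 - <<'E'
from h import *
go(.570,-.0295,.13,-.96)
cv2.imwrite('pics/c22.png',cv2.resize(manip.camera('scene')[120:270,240:400,::-1],None,fx=4,fy=4,interpolation=cv2.INTER_CUBIC))
E
```

```text
t 33.60 pos [ 0.572  -0.054   0.1767] jaw yaw -0.957 down [ 0.    -0.001 -1.   ] grip 0.273 F [-0.2 -0.4 -1.1] j [ 0.51  0.39 -0.6   1.72  0.25  1.1  -1.12]
tool shift units [ 1.87 -0.85 -0.5 ] R [[0.0, 0.576, -0.818], [-0.001, -0.818, -0.576], [-1.0, 0.001, 0.0]]
turn about tool x deg 0.2 (world yaw change -0.2)
```

View pics/c22.png

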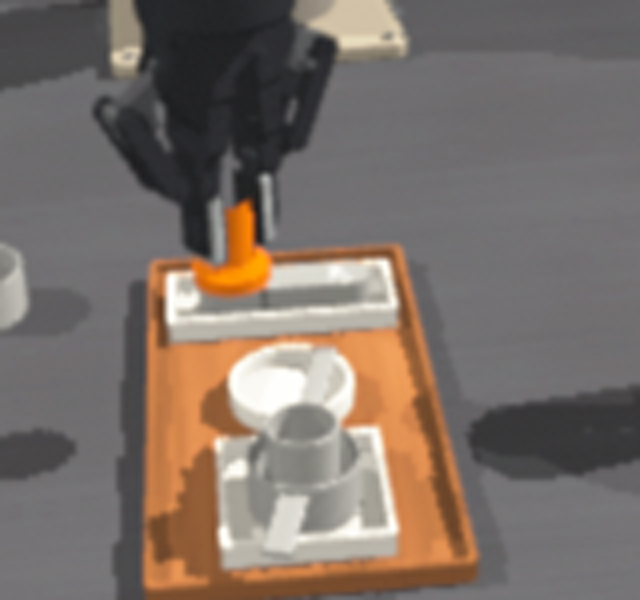

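>>> arm_command(
  moves=[
    [[0.85, 0, -0.4, -0.22, 0], [0.85, 0, -0.42, -0.22, 0], [0.85, 0.4, 0, 0, 0], [0.85, 0.5, 0, 0, 0], [0.85, 0.5, 0, 0, 0], [0.85, 0.4, 0, 0, 0], [0.85, 0, 0, 0, 0], [0.85, 0, 0, 0, 0], [0.85, 0, 0, 0, 0]],
  ],
)

```text
clock: 34.4
position: [0.5694, -0.0303, 0.1317]
ee_rot: [0.674, 0.214, -0.674, 0.214]
ft_force: [-0.1, 0.3, -0.2]
grip_width: 0.275
```

```bash
python3 - <<'E'
from h import *
go(.569,-.031,.099,-.96)
cv2.imwrite('pics/c23.png',cv2.resize(manip.camera('scene')[120:270,240:400,::-1],None,fx=4,fy=4,interpolation=cv2.INTER_CUBIC))
E
```

```text
t 34.40 pos [ 0.5694 -0.0303  0.1317] jaw yaw -0.957 down [ 0.  0. -1.] grip 0.275 F [-0.1  0.3 -0.2] j [ 0.47  0.44 -0.6   1.77  0.29  1.02 -1.2 ]
tool shift units [1.31 0.01 0.03] R [[0.0, 0.576, -0.818], [0.0, -0.818, -0.576], [-1.0, 0.0, -0.0]]
turn about tool x deg 0.2 (world yaw change -0.2)
```

View pics/c23.png

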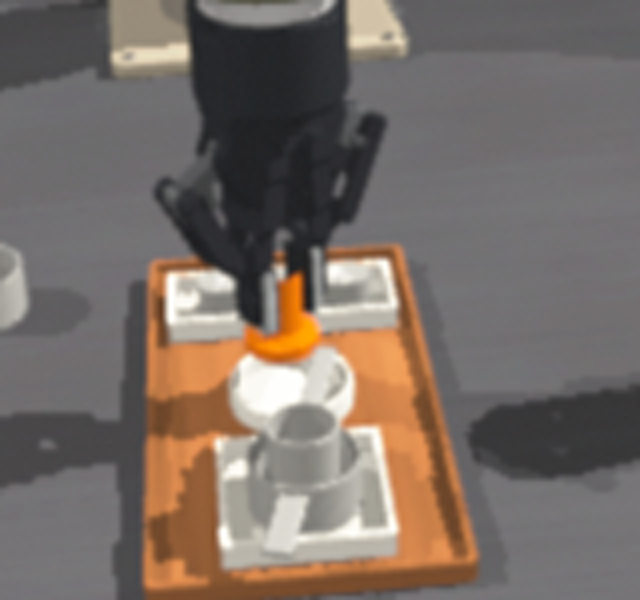

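>>> arm_command(
  moves=[
    [[0.85, 0.3, 0, 0, 0], [0.85, 0.3, 0, 0, 0], [0.85, 0.3, 0, 0, 0], [0.85, 0.2, 0, 0, 0], [0.85, 0.1, 0, 0, 0], [0.85, 0, 0, 0, 0], [0.85, 0, 0, 0, 0]],
  ],
)

```text
clock: 35.03
position: [0.5692, -0.0301, 0.1016]
ee_rot: [-0.674, -0.214, 0.674, -0.214]
ft_force: [-0.1, -0.1, -0.4]
grip_width: 0.269
```

```bash
python3 - <<'E'
from h import *
go(.569,-.031,.099,-.96)
cv2.imwrite('pics/c24.png',cv2.resize(manip.camera('scene')[120:270,240:400,::-1],None,fx=4,fy=4,interpolation=cv2.INTER_CUBIC))
E
```

```text
t 35.03 pos [ 0.5692 -0.0301  0.1016] jaw yaw -0.957 down [-0.  0. -1.] grip 0.269 F [-0.1 -0.1 -0.4] j [ 0.45  0.48 -0.58  1.79  0.31  0.97 -1.22]
tool shift units [0.1  0.02 0.03] R [[-0.0, 0.576, -0.817], [0.0, -0.817, -0.576], [-1.0, -0.0, 0.0]]
turn about tool x deg 0.2 (world yaw change -0.2)
```

View pics/c24.png

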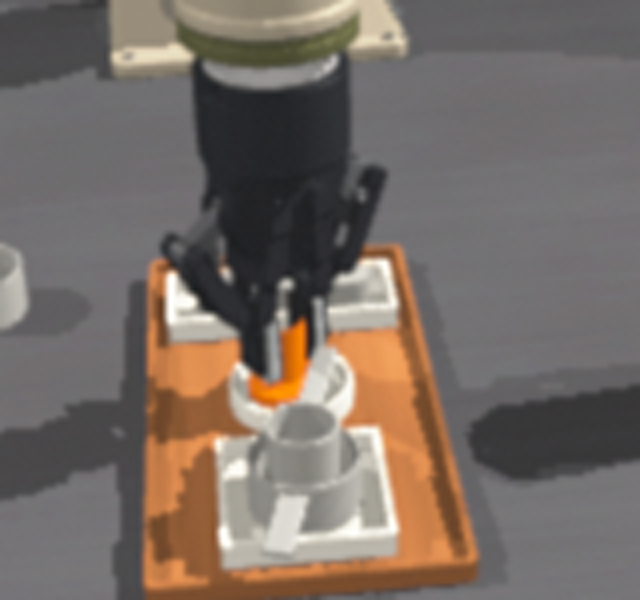

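>>> arm_command(
  moves=[
    [[0.85, 0.06, 0, 0, 0], [0.85, 0.05, 0, 0, 0], [0.85, 0, 0, 0, 0], [0.85, 0, 0, 0, 0]],
  ],
)

```text
clock: 35.42
position: [0.5692, -0.0302, 0.0989]
ee_rot: [0.674, 0.214, -0.674, 0.214]
ft_force: [1.3, -0.5, 0.0]
grip_width: 0.27
```

>>> arm_command(
  moves=[
    [[0.6, 0, 0, 0, 0], [0.5, 0, 0, 0, 0], [0.5, 0, 0, 0, 0], [0.5, 0, 0, 0, 0], [0.5, -0.4, 0, 0, 0], [0.5, -0.8, 0, 0, 0], [0.5, -0.9, 0, 0, 0], [0.5, -0.9, 0, 0, 0], [0.5, -0.9, 0, 0, 0], [0.5, -0.9, 0, 0, 0], [0.5, -0.5, 0, 0, 0]],
  ],
)

```text
clock: 36.33
position: [0.5699, -0.0299, 0.2348]
ee_rot: [0.675, 0.213, -0.673, 0.214]
ft_force: [0.4, -0.7, 0.6]
grip_width: 0.503
```

>>> arm_command(
  moves=[
    [[0.2, 0, 0.8, 0.6, 0], [0, 0, 0.8, 0.6, 0], [0, 0, 0.8, 0.6, 0], [0, 0, 0.8, 0.6, 0], [0, 0, 0.8, 0.6, 0], [0, 0, 0.8, 0.6, 0], [0, 0, 0.8, 0.6, 0], [0, 0, 0.8, 0.6, 0], [0, 0, 0.8, 0.6, 0], [0, 0, 0.8, 0.6, 0], [0, 0, 0, 0, 0], [0, 0, 0, 0, 0]],
  ],
)

```text
clock: 37.33
position: [0.5612, -0.2818, 0.2311]
ee_rot: [-0.674, -0.213, 0.675, -0.213]
ft_force: [0.4, -0.4, -0.5]
grip_width: 0.999
```

```bash
python3 - <<'E'
from h import *
from poses import P
go(.569,-.031,.3)
P={'wide_scoop':(.6628,-.0322,-.298,.009),'small_scoop':(.664+.026*np.cos(2.84),-.0317+.026*np.sin(2.84),2.84,.012),'tweezers_case':(.482,-.0241,1.523,.009),'tie_holder':(.569,-.0305,0,.009)}
it=manip.camera('top');overlay('top',P,(290,130,390,270),4,'pics/f_t.png',it)
cv2.imwrite('pics/f_t0.png',it[:,:,::-1])
overlay('scene',{},(240,120,400,270),4,'pics/f_s.png')
E
```

```text
t 37.33 pos [ 0.5612 -0.2818  0.2311] jaw yaw -0.960 down [-0.001  0.    -1.   ] grip 0.999 F [ 0.4 -0.4 -0.5] j [ 0.78  0.43 -0.51  1.52  0.22  1.24 -0.72]
tool shift units [-2.76 -8.04 -6.01] R [[-0.001, 0.574, -0.819], [0.0, -0.819, -0.574], [-1.0, -0.0, 0.0]]
```

View pics/f_t.png

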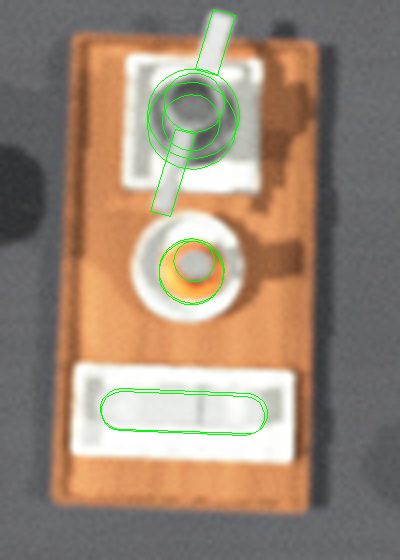

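View pics/f_s.png

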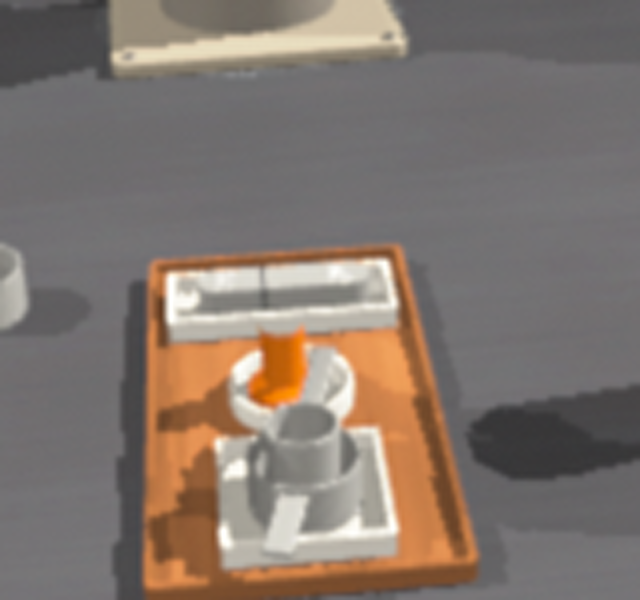

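View pics/f_t0.png

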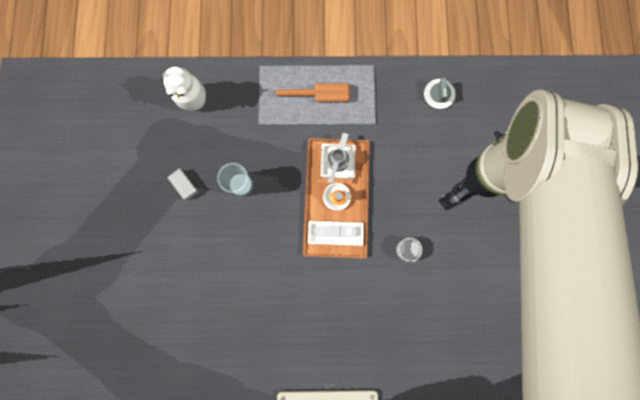

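All four kit items match their target overlays. The cup (409,249), tin (183,184) and tumbler (235,180) are at their original pixels, and the arm is clear.

```bash
python3 - <<'E'
from workcell import manip
print(manip.hand_in())
E
```

```text
the job is handed in; nothing more can be done
None
```

The grooming kit is in the caddy and the job is handed in. It took about 37 s of robot time, and no verdict was reported.

I placed the items in the order asked:
1. **Wide scoop:** standing in the square bay.
2. **Small scoop:** nested upright inside the wide one, with its handle pointing the opposite way. The gripper angles I used agree to within about 1°.
3. **Tweezers case:** lying flat along the long bay.
4. **Hair tie holder:** upright in the round bay. It sits a few mm off centre, because I left room beside the small scoop's handle.

**Last checks:** In the top view all four items lay within about 1–2 mm of their planned poses, and the side view showed everything seated. The cup, tin and tumbler were at their original pixels in the top view. The gripper was open and clear of everything, and the readings after each move showed about 6 N at most.

**Disagreement:** At the start, the two cameras differed by about 2–8 mm in x where both fits were usable. I relied on the top camera because its fits gave the bays the stated 90 mm spacing, and the placings confirmed it. Some of my side-view outlines merged with neighbouring objects, so I did not use them.

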